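Unload the pocket block and stand the dop sticks away

TASK

Clear up after lapping: lift every stone puck by its stem out of the pocket block and set it down flat in the divided tray, one to a cell, large pucks in the large cells and small pucks in the small cells. Stand every dop stick from the sloping rest in the holder cup, stone up and foot on the cup's floor, and leave the gem box and the film canister alone.

Things in the scene. Friction and masses are not known exactly. Their poses are not given: they have to be found in the camera images.
- block: grey plastic pocket block, 112 (x) x 166 (y) x 22 mm, fixed to the bench; origin at the centre of its underside. It has six round pockets 12 mm deep in 2 rows along its y, 54 mm apart both ways (at x = -27 and +27, y = -54, 0, +54 mm), large and small ones alternating; each fits its puck with 0.8 mm to spare all round. Up to two pockets are empty.
- large_1_mid (a point): a large stone puck, centre half-way up (20 mm above its underside): a disc 36 mm across and 12 mm high (stone slab under aluminium), with a brass stem 10 mm in diameter and 28 mm high standing on its centre (the stem begins 12 mm and ends 40 mm above the underside); 50 g. In its pocket the disc is flush with the block's top and only the stem stands out. Its z axis is the stem's, upward. Absent in some runs.
- large_2_mid (a point): a large stone puck, centre half-way up (20 mm above its underside): a disc 36 mm across and 12 mm high (stone slab under aluminium), with a brass stem 10 mm in diameter and 28 mm high standing on its centre (the stem begins 12 mm and ends 40 mm above the underside); 50 g. In its pocket the disc is flush with the block's top and only the stem stands out. Its z axis is the stem's, upward. Absent in some runs.
- large_3_mid (a point): a large stone puck, centre half-way up (20 mm above its underside): a disc 36 mm across and 12 mm high (stone slab under aluminium), with a brass stem 10 mm in diameter and 28 mm high standing on its centre (the stem begins 12 mm and ends 40 mm above the underside); 50 g. In its pocket the disc is flush with the block's top and only the stem stands out. Its z axis is the stem's, upward. Absent in some runs.
- small_1_mid (a point): a small stone puck, centre half-way up (20 mm above its underside): a disc 26 mm across and 12 mm high (stone slab under aluminium), with a brass stem 10 mm in diameter and 28 mm high standing on its centre (the stem begins 12 mm and ends 40 mm above the underside); 30 g. In its pocket the disc is flush with the block's top and only the stem stands out. Its z axis is the stem's, upward. Absent in some runs.
- small_2_mid (a point): a small stone puck, centre half-way up (20 mm above its underside): a disc 26 mm across and 12 mm high (stone slab under aluminium), with a brass stem 10 mm in diameter and 28 mm high standing on its centre (the stem begins 12 mm and ends 40 mm above the underside); 30 g. In its pocket the disc is flush with the block's top and only the stem stands out. Its z axis is the stem's, upward. Absent in some runs.
- small_3_mid (a point): a small stone puck, centre half-way up (20 mm above its underside): a disc 26 mm across and 12 mm high (stone slab under aluminium), with a brass stem 10 mm in diameter and 28 mm high standing on its centre (the stem begins 12 mm and ends 40 mm above the underside); 30 g. In its pocket the disc is flush with the block's top and only the stem stands out. Its z axis is the stem's, upward. Absent in some runs.
- tray: loose wooden divided tray, 109 (x) x 180 (y) x 16 mm outside, 0.5 kg; origin at the centre of its underside; floor 4 mm thick, walls and dividers 3 mm thick and 12 mm above the floor. The row on its -x side has three large cells, the row on its +x side four small cells.
- large_cell_1 (a point): centre of the floor of a large cell of the tray, 56 (x) x 56 (y) mm inside
- large_cell_2 (a point): centre of the floor of a large cell of the tray, 56 (x) x 56 (y) mm inside
- large_cell_3 (a point): centre of the floor of a large cell of the tray, 56 (x) x 56 (y) mm inside
- small_cell_1 (a point): centre of the floor of a small cell of the tray, 44 (x) x 41 (y) mm inside
- small_cell_2 (a point): centre of the floor of a small cell of the tray, 44 (x) x 41 (y) mm inside
- small_cell_3 (a point): centre of the floor of a small cell of the tray, 44 (x) x 41 (y) mm inside
- small_cell_4 (a point): centre of the floor of a small cell of the tray, 44 (x) x 41 (y) mm inside
- rest: wooden sloping rest, 126 mm wide along y, fixed; origin at the centre of its foot on the bench. Sticks lie side by side 46 mm apart in grooves 13 mm wide, parallel to its x axis and rising at 45 degrees towards +x (away from the robot), foot against a stop at the low end. Slope and grooves support only the lowest 62 mm of a stick; the rest of it sticks out free.
- stick_1_mid (a point): dop stick, a wooden handle about 9 mm thick with a stone waxed to its thin upper end, 139 mm long in all, 28 g; this point is at the middle of the handle, 54 mm from the foot (the plain end), on the axis. Its y axis points along the stick to the foot, its z axis square to the stick, up when it lies in the rest. The handle can be gripped up to 100 mm from the foot. Absent in some runs.
- stick_2_mid (a point): dop stick, a wooden handle about 9 mm thick with a stone waxed to its thin upper end, 139 mm long in all, 28 g; this point is at the middle of the handle, 54 mm from the foot (the plain end), on the axis. Its y axis points along the stick to the foot, its z axis square to the stick, up when it lies in the rest. The handle can be gripped up to 100 mm from the foot. Absent in some runs.
- stick_3_mid (a point): dop stick, a wooden handle about 9 mm thick with a stone waxed to its thin upper end, 139 mm long in all, 28 g; this point is at the middle of the handle, 54 mm from the foot (the plain end), on the axis. Its y axis points along the stick to the foot, its z axis square to the stick, up when it lies in the rest. The handle can be gripped up to 100 mm from the foot. Absent in some runs.
- cup: loose round aluminium holder cup, 68 mm high, 53 mm outside and 44 mm inside diameter, 64 mm wide at the foot, 0.6 kg; origin at the centre of its underside; its inner floor is 8 mm above the underside, 60 mm below the rim. Behind block, cup and rest stands the fixed faceting machine, over 0.4 m high, beyond about x = 0.6 m for y from -0.2 to 0.5 m: cross in front of it
- gem_box: bystander: round clear gem box, 44 x 44 x 20 mm; origin at the centre of its underside; leave it alone
- film_can: bystander: black film canister with grey lid, 34 x 34 x 51 mm; origin at the centre of its underside; leave it alone

How it is judged:
By the outcome, as a careful person would: the job done as asked, in the order asked, and still so for the second after the job is handed in, with the robot touching nothing.
Of large_1, small_1, large_2, small_2, large_3, small_3 only 4 to 6 are there at a start; the rules pass over those that are not, and their reading is None.
Of stick_1, stick_2, stick_3 only 1 to 2 are there at a start; the rules pass over those that are not, and their reading is None.
At some moment in a run one of tray, cup may be knocked a few centimetres aside while the robot is not near it.
It also fails if it takes over 210 s, if anything falls off the work surface, if the arm or the gripper's body presses on something with over 40 N, if the wrist force passes 120 N, or if a joint passes its speed limit or range.

ROBOT

A 6-joint arm with a two-finger parallel gripper is mounted at the origin on a cart in front of the work surface, level with it; the furniture and walls round the work are solid. World frame = base frame: x ahead of the robot, y to its left, z up, the work surface at z = 0. Lengths are in m, angles in rad, forces in N, time in s.
With the tool pointing down it reaches from about 0.225 to 0.875 m from the base axis. Payload 3.4 kg.
Tool frame: the origin (TCP) lies on the centre line of the jaws, within the pads' length; the fingertips stand 11 mm ahead of it and the grasp point (between the pads) lies 8 mm behind it; z points along the fingers, y is the line along which they close (so a half turn about z gives the same grasp; the last joint's range is limited). The gripper opens to 85 mm and grips with 20 to 120 N. Pads are 22 mm wide; open, the fingers measure 114 mm over their backs; the gripper's body (76 mm by 85 mm) begins 54 mm behind the grasp point. The pads swing forward as they close: fully open they stand 13 mm farther back than shut.
Start: joints at [-1.454, 0.276, 1.505, -0, 1.361, -0.121], TCP at [0.135, -0.559, 0.242] pointing down, gripper open.
Joint ranges: [-2.89, 2.89], [-0.75, 2.08], [0.22, 2.7], [-1.18, 4.32], [0.11, 2.71], [-2.7, 2.7]. Speed limits (rad/s): [2.57, 2.57, 3.14, 3.14, 3.14, 3.14].

INTERFACE

Orientations are given as a unit quaternion [w, x, y, z].
In Python, from rig import manip, eyes, job gives the robot as it stands.
- The arm moves only by the tool drive_tool, never from a script. Its argument "rows" is a list of rows, each a list of 3 entries, a list of its own where there are three numbers: the turn, a rotation vector about the world's x, y, z in rad, then the shift along the world's x, y, z in cm, then the finger opening in cm, from 0 to 8.54. A call has 1 to 8 rows; each row shifts and turns the commanded pose from where the row before left it; what a row does not reach is not made up. A row lasts 1/8 s, in which the tool goes at most 62.5 mm and 10.7 degrees, less where a joint would pass 70% of its speed; a pose out of reach is approached as far as the arm can. A call is refused whole if a number of a shift passes 6.25 or a number of a turn 0.188, either way. A call with a gripper value outside its range is refused whole. The fingers move at their own pace and stop on an object; "force" is the grip in N (left out, the last holds). Time passes only in rows, so rows that do not move let the fingers close. It gives the time, the measured TCP pose, the force, the opening and the grip force at its end, in the units of the state.
- manip.get_state(): the state, without advancing time (a new reading comes with each control period).
- eyes.get_image(name): name is "scene" or "top" or "wrist"; returns the picture (400x640x3 uint8, red, green, blue); there is no depth.
- eyes.get_calibration(name): a dict with "camera_matrix" (3x3 intrinsics, pixels), "view" (4x4, takes a point from world to camera coordinates). Camera axes: x right, y up, looking along -z (the intrinsics and any distortion apply to the point x, -y, -z); pixel columns grow to the right and rows downward; lengths in m; the calibration is good to about 2 mm. A picture is of the moment at which its call begins: read the wrist's pose just before it. get_calibration takes no time and is no camera call; for the wrist camera it gives the pose at the moment of the call.
- job.sign_off(): hands the job in; it is judged then, once.
The state is a dict: "clock": time; "qpos": joint angles; "qd": joint speeds; "effort": joint torques, N m; "position": TCP position; "ee_rot": TCP orientation; "contact_force": force on the tool from outside, world axes, zero at the start; "moment": the same for the moment, N m; "width": finger opening in m; "gripper_force": force on a finger pad.
Only numpy, scipy, OpenCV 4.12 (cv2) and the standard library are available. Lean on these libraries where they do the work, as an engineer would, in place of code of your own. Each camera call takes 0.05 s, during which the arm holds its last target. There are 200 camera calls.

## Working session

There is one attempt and no reset: what is moved stays moved. The work goes in short steps, Python scripts to look and compute and a tool call to move; the robot and the scene stay as the last step left them, time stands still between calls to the robot, and variables do not carry over. Pictures are saved under pics/ and viewed, at most 14 in all, crops included, and the job is handed in when it is done.

Besides the shell and the picture viewer there is one more tool, called after "Request:" as name(argument=value, ...) on one line, values as JSON. drive_tool: Moves the arm, as the interface text tells. Its arguments: {"type":"object","properties":{"rows":{"type":"array"},"force":{"type":"number"}},"required":["rows"]}

```bash
mkdir -p pics; ls
python3 - <<'E'
from rig import manip,eyes,job
import cv2
for n in("scene","top"):
    cv2.imwrite(f"pics/{n}0.png",eyes.get_image(n)[:,:,::-1]); c=eyes.get_calibration(n);print(n,c)
print(manip.get_state())
E
```

```text
pics
scene {'camera_matrix': array([[454.68221949,   0.        , 315.95832619],
       [  0.        , 454.68221949, 200.17880508],
       [  0.        ,   0.        ,   1.        ]]), 'view': array([[-0.73080354, -0.68258225,  0.00276618,  0.42751377],
       [ 0.43326634, -0.46073553,  0.77459864, -0.28187961],
       [-0.5274528 ,  0.56727792,  0.63244707, -0.99766511],
       [ 0.        ,  0.        ,  0.        ,  1.        ]])}
top {'camera_matrix': array([[407.23658605,   0.        , 319.12927524],
       [  0.        , 407.23658605, 196.80411231],
       [  0.        ,   0.        ,   1.        ]]), 'view': array([[-7.82422897e-04, -9.99951332e-01,  9.83469474e-03,
         9.78968532e-03],
       [ 9.92520252e-01,  4.24063251e-04,  1.22079354e-01,
        -5.94295960e-01],
       [-1.22077584e-01,  9.85665139e-03,  9.92471617e-01,
        -1.21360177e+00],
       [ 0.00000000e+00,  0.00000000e+00,  0.00000000e+00,
         1.00000000e+00]])}
{'clock': 0.1, 'qpos': array([-1.45401189e+00,  2.76549657e-01,  1.50603018e+00, -5.05772177e-05,
        1.36070500e+00, -1.21020296e-01]), 'qd': array([ 0.00027604, -0.00035993, -0.00334539,  0.00051765, -0.0013952 ,
       -0.0006502 ]), 'effort': array([ 1.62060147e-03, -4.17697227e+01, -2.46405637e+01, -1.28153542e-04,
        5.84154957e-03,  2.55173717e-06]), 'position': array([ 0.13536418, -0.55835993,  0.24150657]), 'ee_rot': array([-8.46144506e-04,  9.92938454e-01,  1.18627608e-01, -2.29360648e-05]), 'contact_force': array([1.07947125, 0.3724121 , 0.97044548]), 'moment': array([-0.00457162, -0.04227957, -0.02230175]), 'gripper_force': 0.0, 'width': 0.08529458245098104}
```

View pics/top0.png

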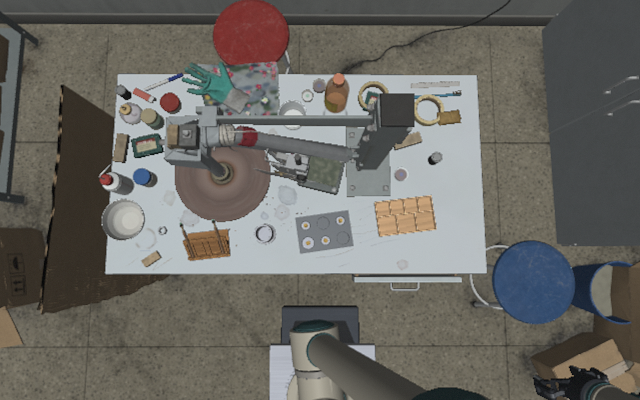

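View pics/scene0.png

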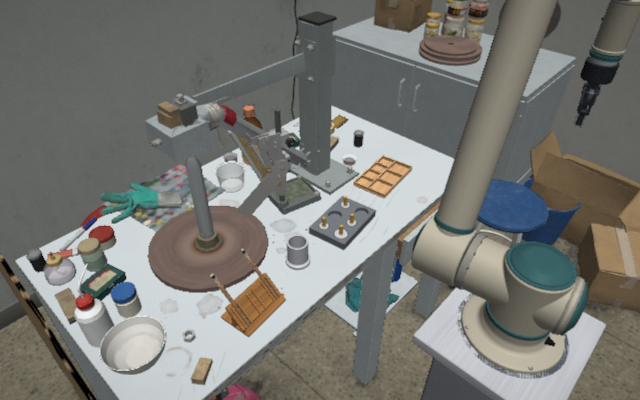

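The top view shows the rest (~208,245) with two sticks, the cup (265,233), the block (325,231) and the tray (406,215). The film can is near (435,158) and the gem box near (400,174). I'll enlarge it.

```bash
cat > h.py <<'E'
from rig import manip,eyes,job
import cv2,numpy as np
from scipy.spatial.transform import Rotation as R
def cal(n):
    c=eyes.get_calibration(n); return np.array(c["camera_matrix"]),np.array(c["view"])
def ray(C,uv,z):
    K,V=C; d=np.linalg.inv(K)@[uv[0],uv[1],1]; d=V[:3,:3].T@(d*[1,-1,-1]); o=-V[:3,:3].T@V[:3,3]
    return o+d*(z-o[2])/d[2]
def proj(C,X):
    K,V=C; p=V[:3,:3]@X+V[:3,3]; p=K@(p*[1,-1,-1]); return p[:2]/p[2]
def shot(n,f=None):
    C=cal(n); im=eyes.get_image(n)[:,:,::-1].copy()
    if f: cv2.imwrite(f"pics/{f}.png",im)
    return C,im
E
python3 - <<'E'
from h import *
im=cv2.imread("pics/top0.png")[150:275,175:445]
cv2.imwrite("pics/c1.png",cv2.resize(im,None,fx=2.96,fy=2.96,interpolation=cv2.INTER_CUBIC))
C=cal("top")
for n,p,z in[("block",(325,231),.022),("cup",(265,233),.068),("tray",(406,215),.016),("can",(435,158),.051),("box",(400,174),.02),("rest",(208,245),.03)]:print(n,ray(C,p,z))
E
```

```text
block [ 0.49017507 -0.00842225  0.022     ]
cup [0.48257624 0.17003654 0.068     ]
tray [ 0.53991598 -0.26059133  0.016     ]
can [ 0.71298625 -0.34692523  0.051     ]
box [ 0.66850983 -0.24429348  0.02      ]
rest [0.44766736 0.34678217 0.03      ]
```

View pics/c1.png

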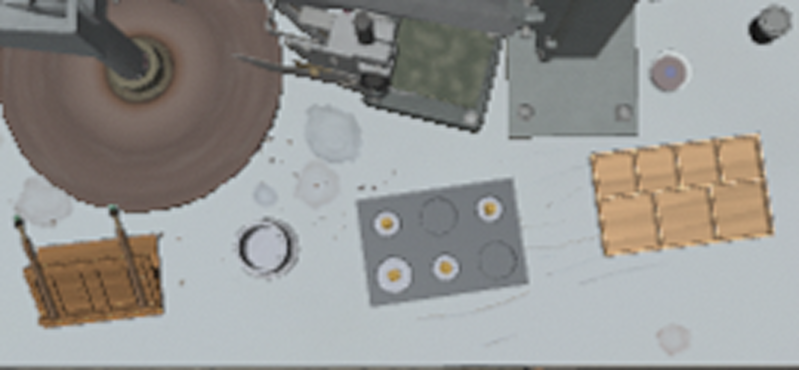

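The crop shows four pucks. Small ones are at (387,224), (489,209) and (446,267), the large one is at (395,274), and the other pockets are empty. Two sticks are in the rest, and their stones are at (18,222) and (114,211). I'll move over the block, keeping in front of the machine.

Request:
drive_tool(rows=[[[0,0,0],[0,3,2],8.5],[[0,0,0],[2,6,2],8.5],[[0,0,0],[3,6,2],8.5],[[0,0,0],[4,6,2],6],[[0,0,0],[4,6,0],5],[[0,0,0],[4,6,0],4],[[0,0,0],[4,6,0],4],[[0,0,0],[4,6,0],4]])

```text
clock: 1.1
position: [0.3537, -0.1588, 0.3157]
ee_rot: [0.0, 0.993, 0.118, 0.0]
contact_force: [0.7, -1.4, -0.4]
width: 0.0401
gripper_force: 0.0
```

Request:
drive_tool(rows=[[[0,0,0],[3,6,0],3],[[0,0,0],[2,4,0],3],[[0,0,-0.1],[0,0,0],3],[[0,0,0],[0,0,0],3],[[0,0,0],[0,0,0],3]])

```text
clock: 1.72
position: [0.4009, -0.065, 0.3156]
ee_rot: [0.0, 0.998, 0.069, -0.0]
contact_force: [0.2, -0.5, 0.3]
width: 0.0299
gripper_force: 0.0
```

Run:
```python
from h import *
C,im=shot("wrist","w0"); s=manip.get_state(); print(s["position"],s["ee_rot"],s["clock"]); V=C[1]; print(-V[:3,:3].T@V[:3,3],V[:3,:3],C[0][0,0])
```

```text
[ 0.40088048 -0.06520377  0.31563394] [ 2.64648362e-05  9.97632367e-01  6.87723973e-02 -1.28487382e-04] 1.775
[ 0.47967398 -0.05362021  0.44680461] [[ 1.37743189e-01 -9.90467874e-01 -4.52699477e-04]
 [ 9.39765454e-01  1.30836397e-01 -3.15789058e-01]
 [ 3.12838147e-01  4.30723606e-02  9.48829313e-01]] 279.85203511025844
```

View pics/w0.png

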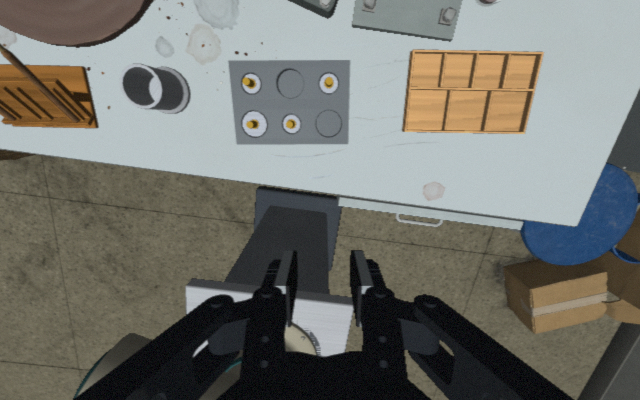

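The wrist view shows the block at (290,102) with four pucks, the tray at (473,92), the cup rim at (142,87) and the rest at left. Now I'll fit them numerically.

```bash
cat >> h.py <<'E'
def comps(m,a0,a1):
    n,l,s,c=cv2.connectedComponentsWithStats(m.astype(np.uint8)); return [(c[i],s[i],l==i) for i in range(1,n) if a0<=s[i,4]<=a1]
def quad(C,mask,z):
    "rect fit in world plane z -> centre, dims, yaw(mod 90)"
    cs,_=cv2.findContours(mask.astype(np.uint8),cv2.RETR_EXTERNAL,cv2.CHAIN_APPROX_NONE); c=max(cs,key=cv2.contourArea)[:,0]
    W=np.array([ray(C,p,z)[:2] for p in cv2.convexHull(c)[:,0].astype(float)]); (x,y),d,a=cv2.minAreaRect((W*1000).astype(np.float32))
    return np.round([x,y,*d,a],1)
def analyse(C,im):
    h=cv2.cvtColor(im,cv2.COLOR_BGR2HSV).astype(int); H,S,V=h[...,0],h[...,1],h[...,2]
    wood=(H>8)&(H<22)&(S>90)&(V>120)
    wood=cv2.morphologyEx(wood.astype(np.uint8),cv2.MORPH_CLOSE,np.ones((9,9)))
    for c,s,m in comps(wood,2000,40000): print("wood",c.round(),s[:4],quad(C,m,.016))
    brass=(H>14)&(H<28)&(S>130)&(V>120)
    for c,s,m in comps(brass,15,600):
        print("brass",c.round(1),s[2:5],"top",(1000*ray(C,c,.045)[:2]).round(1))
E
python3 - <<'E'
from h import *
C=cal("wrist"); im=cv2.imread("pics/w0.png"); analyse(C,im)
g=im[60:145,228:352]; print(im[75,300],im[75,380],im[92,142],im[82,241],im[84,250],im[84,330])
d=np.abs(im.astype(int)-im[72,312]).max(2)<14
m=cv2.morphologyEx(d.astype(np.uint8),cv2.MORPH_CLOSE,np.ones((15,15)))
for c,s,mm in comps(m,3000,30000): print("grey",c,s[:4],quad(C,mm,.022))
E
```

```text
wood [470.  91.] [404  50 139  84] [ 538.3 -256.4  107.6  181.1    6.9]
wood [41. 95.] [ 0 53 96 75] [455.4 351.1  95.4 138.2   4.8]
wood [576. 304.] [531 272 109  61] [ 226.5 -575.6  119.7  208.6   14.5]
brass [ 9.8 71.3] [ 25  13 246] top [477.7 357.9]
brass [18. 84.] [ 38  12 270] top [463.5 350.5]
brass [245.7  80.9] [ 8  7 43] top [508.4  53.1]
brass [328.3  82.1] [ 8 10 54] top [521.8 -54.6]
brass [51.2 84.7] [19 10 81] top [468.6 307.1]
brass [ 17.3 106.1] [ 40  32 246] top [434.9 357. ]
brass [ 34.1 107.2] [ 34  29 103] top [436.6 334.7]
brass [ 50.5 107. ] [ 39  30 226] top [439.9 312.8]
brass [69.1 99.7] [ 7  6 15] top [452.8 286.5]
brass [ 86.8 105.2] [11 11 52] top [448.9 263.8]
brass [ 85.2 115.7] [ 7  6 20] top [434.8 267.7]
brass [ 52.1 123.8] [ 92   9 353] top [417.7 314.2]
brass [249.7 124.3] [ 6  7 32] top [454.3  44.9]
brass [289.6 123.7] [ 6  8 40] top [462.6  -9.4]
[119 114 109] [197 194 184] [58 56 56] [94 95 93] [20 49 62] [ 46 116 143]
grey [291.43517922  99.76969307] [229  51 121  93] [494.8  -4.3 121.2 164.4   7.9]
```

Request:
drive_tool(rows=[[[0,0,0],[2,4,-3],3],[[0,0,0],[2,4,-4],3],[[0,0,0],[1.3,3,-4],3],[[0,0,0],[0,0,-4],3],[[0,0,0],[0,0,-4],3],[[0,0,0],[0,0,-2.5],3],[[0,0,0],[0,0,0],3],[[0,0,0],[0,0,0],3]])

```text
clock: 2.78
position: [0.4551, 0.0447, 0.1016]
ee_rot: [0.0, 0.998, 0.068, 0.001]
contact_force: [-0.2, -1.1, 1.5]
width: 0.0303
gripper_force: 0.0
```

Run:
```python
from h import *
C,im=shot("wrist","w1"); s=manip.get_state(); print(s["position"])
analyse(C,im); print(proj(C,np.array(s["position"])), proj(C,s["position"]-[0,0,.05]))
```

```text
[0.45532701 0.04482839 0.10197879]
wood [622. 178.] [588  90  52 140] [ 522.7 -173.8  115.2   40.2   27.3]
brass [  4.5 128.1] [ 11  15 133] top [498.2 259.2]
brass [  9.1 153.7] [ 22  24 409] top [481.6 259.7]
brass [323.5 155.4] [ 16  21 196] top [509.   52.5]
brass [465.6 151.1] [15 17 60] top [524.6 -40.4]
brass [489.5 156.7] [ 14  14 160] top [523.2 -57.3]
brass [ 20.3 186.5] [ 26  17 190] top [459.4 256.8]
brass [ 35.6 217.5] [ 8  9 39] top [437.3 250.5]
brass [389.2 217.6] [15 14 40] top [ 4.717e+02 -1.000e-01]
brass [323.7 216.9] [15 10 39] top [465.8  46.3]
brass [ 11.5 219. ] [22  1 22] top [433.7 267.8]
brass [324.1 233.7] [ 13  11 108] top [452.9  44.3]
brass [399.8 233.5] [ 13  12 120] top [460.7 -10.4]
[324.02200334 272.18951775] [323.82566579 234.52176608]
```

View pics/w1.png

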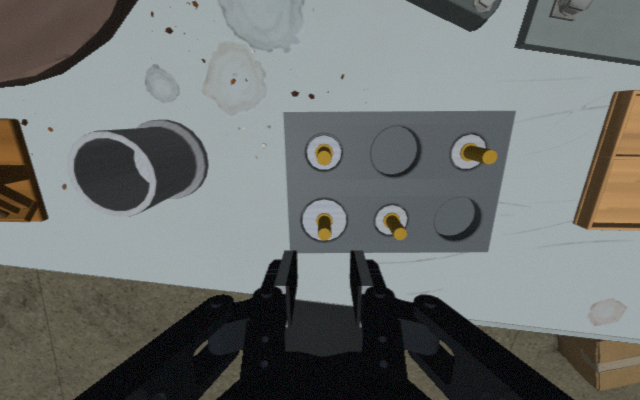

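The stem top at (324,234) lies right under the TCP, so I'll grasp.

Request:
drive_tool(rows=[[[0,0,0],[-0.1,0,-3],3],[[0,0,0],[-0.1,0,-2.5],3],[[0,0,0],[0,0,-0.9],3],[[0,0,0],[0,0,0],3],[[0,0,0],[0,0,0],0.5],[[0,0,0],[0,0,0],0.5],[[0,0,0],[0,0,0],0.5],[[0,0,0],[0,0,0],0.5]], force=40)

```text
clock: 3.82
position: [0.4533, 0.0448, 0.0378]
ee_rot: [0.001, 0.998, 0.069, 0.001]
contact_force: [-0.5, -3.1, 6.4]
width: 0.0086
gripper_force: 39.4
```

Request:
drive_tool(rows=[[[0,0,0],[0,0,0],0.5],[[0,0,0],[0,0,1],0.5],[[0,0,0],[0,0,1],0.5],[[0,0,0],[0,0,2],0.5],[[0,0,0],[0,0,3],0.5],[[0,0,0],[0,0,3],0.5],[[0,0,0],[0,0,0],0.5],[[0,0,0],[0,0,0],0.5]])

```text
clock: 4.82
position: [0.451, 0.0456, 0.1363]
ee_rot: [-0.0, 0.998, 0.069, -0.001]
contact_force: [0.1, -1.6, -1.7]
width: 0.0083
gripper_force: 39.2
```

Request:
drive_tool(rows=[[[0,0,0],[0,-3,0],0.5],[[0,0,0],[0,-5,0],0.5],[[0,0,0],[1,-5,0],0.5],[[0,0,0],[2,-5,0],0.5],[[0,0,0],[1.7,-4,0],0.5],[[0,0,0],[1,-2.6,0],0.5],[[0,0,0],[0,0,0],0.5],[[0,0,0],[0,0,0],0.5]])

```text
clock: 5.82
position: [0.5077, -0.1995, 0.1354]
ee_rot: [-0.001, 0.998, 0.069, -0.002]
contact_force: [0.6, 0.5, -1.7]
width: 0.0082
gripper_force: 39.3
```

```bash
cat >> h.py <<'E'
def cells(c,yaw):
    f=lambda x,y:(np.array(c)+[x*np.cos(yaw)-y*np.sin(yaw),x*np.sin(yaw)+y*np.cos(yaw)]).round(1)
    print("large",[f(-23.5,y) for y in(59,0,-59)]); print("small",[f(29.5,y) for y in(66.4,22.1,-22.1,-66.4)])
E
python3 - <<'E'
from h import *
C,im=shot("wrist","w2"); s=manip.get_state(); print(s["position"])
analyse(C,im); print(proj(C,s["position"]-[0,0,.1])); cells((538.3,-256.4),.12)
E
```

```text
[ 0.50788991 -0.19920666  0.1357659 ]
wood [394. 174.] [294 117 209 119] [ 539.3 -258.   107.8  178.2    7. ]
brass [165.9 167.4] [13 14 30] top [530.2 -69. ]
brass [144.9 174.4] [11 12 95] top [522.2 -52. ]
brass [  8.4 175. ] [12 11 93] top [506.5  57.2]
brass [119.  224.2] [13 12 26] top [475.3 -27.3]
brass [ 94.4 237.5] [10 10 75] top [459.7  -5. ]
brass [323.3 248.9] [14  5 34] top [ 476.3 -203.1]
brass [323.3 282.2] [ 16  16 209] top [ 442.8 -207.7]
[323.8960769  211.13842504]
large [array([ 507.9, -200.6]), array([ 515. , -259.2]), array([ 522. , -317.8])]
small [array([ 559.6, -186.9]), array([ 564.9, -230.9]), array([ 570.2, -274.8]), array([ 575.5, -318.8])]
```

View pics/w2.png

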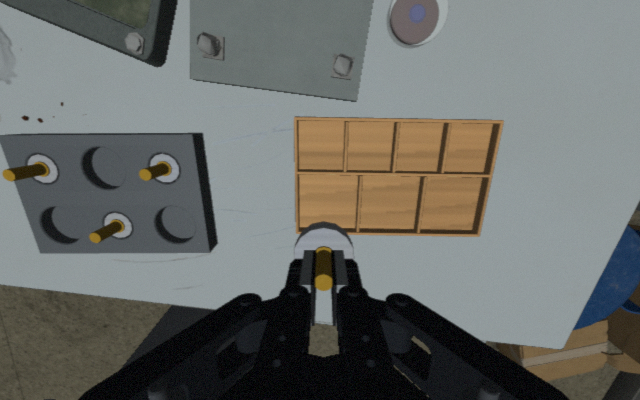

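The tray is clear and unmoved, with the puck hanging upright at (323,245) ahead of large cell 1. I'll lower it.

Request:
drive_tool(rows=[[[0,0,0],[0,-0.2,-3],0.5],[[0,0,0],[0,0,-3],0.5],[[0,0,0],[0,0,-2.3],0.5],[[0,0,0],[0,0,-1],0.5],[[0,0,0],[0,0,-0.6],0.5],[[0,0,0],[0,0,-0.4],0.5],[[0,0,0],[0,0,0],0.5],[[0,0,0],[0,0,0],0.5]])

```text
clock: 6.88
position: [0.5095, -0.2029, 0.0343]
ee_rot: [0.0, 0.998, 0.069, 0.0]
contact_force: [0.7, 0.4, -0.8]
width: 0.0085
gripper_force: 39.3
```

Request:
drive_tool(rows=[[[0,0,0],[0,0,0],3],[[0,0,0],[0,0,0],3],[[0,0,0],[0,0,0],3],[[0,0,0],[0,0,2],3],[[0,0,0],[0,0,4],3],[[0,0,0],[-1,4,0],3],[[0,0,0],[-1.5,5,0],3],[[0,0,0],[-2,5,0],3]])

```text
clock: 7.88
position: [0.4641, -0.0616, 0.0939]
ee_rot: [0.0, 0.998, 0.068, 0.001]
contact_force: [-0.1, 0.4, 0.7]
width: 0.03
gripper_force: 0.0
```

Request:
drive_tool(rows=[[[0,0,0],[-0.5,4,0],3],[[0,0,0],[0,1.4,0],3],[[0,0,0],[0,0,0],3],[[0,0,0],[0,0,0],3]])

```text
clock: 8.38
position: [0.4599, -0.0098, 0.0938]
ee_rot: [0.0, 0.998, 0.069, 0.0]
contact_force: [0.9, 0.4, 0.3]
width: 0.0297
gripper_force: 0.0
```

Run:
```python
from h import *
C,im=shot("wrist","w3"); s=manip.get_state(); print(s["position"])
analyse(C,im); print(proj(C,np.append(s["position"][:2],.05)))
```

```text
[ 0.45977562 -0.00988515  0.09371975]
wood [594. 158.] [530  85 110 147] [ 533.6 -212.8  107.9   89.2    7.2]
brass [250.1 147.9] [15 19 50] top [513.2  44.7]
brass [395.  147.5] [16 18 61] top [525.9 -46.1]
brass [409.5 154. ] [ 14  15 169] top [523.2 -56.1]
brass [235.9 155. ] [ 15  15 167] top [507.4  53.4]
brass [577.5 190.8] [15 16 51] top [ 514.8 -172.3]
brass [615.6 202. ] [ 16  15 155] top [ 510.9 -201. ]
brass [322.1 216.6] [16 11 40] top [473.6  -6.7]
brass [323.1 234.5] [ 13  12 126] top [460.5  -9.2]
[323.99911503 238.49588728]
```

Request:
drive_tool(rows=[[[0,0,0],[0,0,-2.7],3],[[0,0,0],[0,0.1,-2.2],3],[[0,0,0],[0,0,-0.8],3],[[0,0,0],[0,0,0],3],[[0,0,0],[0,0,0],0.5],[[0,0,0],[0,0,0],0.5],[[0,0,0],[0,0,0],0.5],[[0,0,0],[0,0,0],0.5]])

```text
clock: 9.43
position: [0.4601, -0.0085, 0.0374]
ee_rot: [0.001, 0.998, 0.069, 0.001]
contact_force: [1.3, -4.9, 3.1]
width: 0.0083
gripper_force: 39.2
```

Request:
drive_tool(rows=[[[0,0,0],[0,0,0],0.5],[[0,0,0],[0,0,1],0.5],[[0,0,0],[0,0,1],0.5],[[0,0,0],[0,0,2],0.5],[[0,0,0],[0,0,3],0.5],[[0,0,0],[0,0,3],0.5],[[0,0,0],[1,-3,0],0.5],[[0,0,0],[2,-5,0],0.5]])

```text
clock: 10.42
position: [0.4885, -0.0861, 0.1376]
ee_rot: [-0.001, 0.998, 0.07, 0.0]
contact_force: [0.6, -0.2, -0.6]
width: 0.0086
gripper_force: 39.2
```

Request:
drive_tool(rows=[[[0,0,0],[2,-5,0],0.5],[[0,0,0],[2,-5,0],0.5],[[0,0,0],[2,-5,0],0.5],[[0,0,0],[2,-5,0],0.5],[[0,0,0],[0.5,-3,0],0.5],[[0,0,0],[0,0,0],0.5],[[0,0,0],[0,0,0],0.5]])

```text
clock: 11.3
position: [0.5735, -0.3161, 0.1364]
ee_rot: [-0.001, 0.998, 0.069, -0.001]
contact_force: [-0.7, 0.5, -0.4]
width: 0.0078
gripper_force: 39.2
```

Run:
```python
from h import *
C,im=shot("wrist","w4"); s=manip.get_state(); print(s["position"])
analyse(C,im)
```

```text
[ 0.57357601 -0.31586622  0.13657456]
wood [255. 219.] [160 174 196 105] [ 539.4 -258.5  107.8  178.3    7. ]
brass [ 10.2 231.5] [11 10 77] top [520.7 -49.2]
brass [323.1 247.7] [15  5 34] top [ 542.9 -319.4]
brass [189.4 263. ] [12  9 80] top [ 511.2 -202.6]
brass [323.2 281. ] [ 16  17 209] top [ 509.4 -324.2]
```

View pics/w4.png

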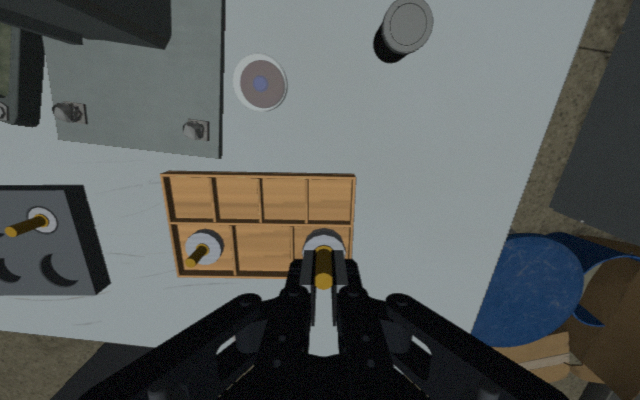

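The large puck sits flat in large cell 1 at (203,248), and the next puck hangs upright. Target is small cell 4.

Request:
drive_tool(rows=[[[0,0,0],[0.2,-0.5,-3],0.5],[[0,0,0],[0,0,-3],0.5],[[0,0,0],[0,0,-2.3],0.5],[[0,0,0],[0,0,-1],0.5],[[0,0,0],[0,0,-0.6],0.5],[[0,0,0],[0,0,-0.5],0.5],[[0,0,0],[0,0,0],0.5],[[0,0,0],[0,0,0],0.5]])

```text
clock: 12.35
position: [0.5764, -0.323, 0.0333]
ee_rot: [0.0, 0.998, 0.069, 0.0]
contact_force: [0.3, 0.2, -0.0]
width: 0.0081
gripper_force: 39.2
```

Request:
drive_tool(rows=[[[0,0,0],[0,0,0],3],[[0,0,0],[0,0,0],3],[[0,0,0],[0,0,0],3],[[0,0,0],[0,0,2],3],[[0,0,0],[0,0,4],3],[[0,0,0],[-1.5,5,1],3],[[0,0,0],[-1.5,6,0],3],[[0,0,0],[-1.5,6,0],3]])

```text
clock: 13.35
position: [0.5307, -0.1514, 0.1031]
ee_rot: [0.0, 0.998, 0.068, 0.001]
contact_force: [1.4, 0.6, 0.0]
width: 0.0302
gripper_force: 0.0
```

Request:
drive_tool(rows=[[[0,0,0],[-0.8,5,0],3],[[0,0,0],[0,4,0],3],[[0,0,0],[0,0,0],3],[[0,0,0],[0,0,0],3]])

```text
clock: 13.85
position: [0.5235, -0.0632, 0.1029]
ee_rot: [0.0, 0.998, 0.069, 0.0]
contact_force: [-0.6, 0.5, -0.4]
width: 0.03
gripper_force: 0.0
```

Run:
```python
from h import *
C,im=shot("wrist","w5"); s=manip.get_state(); print(s["position"])
analyse(C,im); print(proj(C,np.append(s["position"][:2],.05)))
```

```text
[ 0.52355428 -0.06362985  0.10287893]
wood [541. 225.] [440 164 200 122] [ 539.1 -255.9  107.8  186.     7. ]
brass [312.9 214.6] [15 11 37] top [534.5 -53.7]
brass [181.4 216.7] [16 14 43] top [519.9  39.8]
brass [161.1 231.8] [ 13  12 116] top [505.9  54.8]
brass [312.1 231. ] [ 13  11 116] top [521.7 -54.7]
brass [478.6 250.3] [15 13 36] top [ 523.4 -180.4]
brass [499.5 268. ] [ 14  11 104] top [ 511.1 -200.9]
[324.47966222 232.99033428]
```

Request:
drive_tool(rows=[[[0,0,0],[-0.1,0.8,0],3],[[0,0,0],[0,0,-2.7],3],[[0,0,0],[0,0,-2.6],3],[[0,0,0],[0,0,-1.2],3],[[0,0,0],[0,0,0],3],[[0,0,0],[0,0,0],0.5],[[0,0,0],[0,0,0],0.5],[[0,0,0],[0,0,0],0.5]])

```text
clock: 14.9
position: [0.5228, -0.0549, 0.0386]
ee_rot: [0.0, 0.998, 0.069, 0.001]
contact_force: [-0.9, -0.9, 2.3]
width: 0.0081
gripper_force: 39.1
```

Request:
drive_tool(rows=[[[0,0,0],[0,0,0],0.5],[[0,0,0],[0,0,0],0.5],[[0,0,0],[0,0,1],0.5],[[0,0,0],[0,0,1],0.5],[[0,0,0],[0,0,2],0.5],[[0,0,0],[0,0,3],0.5],[[0,0,0],[0,0,3],0.5],[[0,0,0],[0,0,0],0.5]])

```text
clock: 15.9
position: [0.5235, -0.055, 0.1403]
ee_rot: [0.001, 0.998, 0.069, 0.002]
contact_force: [-0.0, 0.0, -0.3]
width: 0.0081
gripper_force: 39.1
```

Request:
drive_tool(rows=[[[0,0,0],[0.5,-3,0],0.5],[[0,0,0],[1,-5,0],0.5],[[0,0,0],[1,-5,0],0.5],[[0,0,0],[1,-5,0],0.5],[[0,0,0],[1,-4,0],0.5],[[0,0,0],[0.5,0,0],0.5],[[0,0,0],[0,0,0],0.5],[[0,0,0],[0,0,0],0.5]])

```text
clock: 16.9
position: [0.5714, -0.273, 0.1372]
ee_rot: [-0.001, 0.998, 0.069, -0.001]
contact_force: [-0.6, 0.1, -1.0]
width: 0.0084
gripper_force: 39.2
```

Run:
```python
from h import *
C,im=shot("wrist","w6"); s=manip.get_state(); print(s["position"])
analyse(C,im);cells((539.3,-258.3),.122)
```

```text
[ 0.57160159 -0.27317332  0.13748371]
wood [304. 222.] [208 178 194 104] [ 539.4 -258.4  107.7  178.1    7. ]
brass [374.8 201.2] [12 11 21] top [ 588.8 -313.4]
brass [382.7 214.1] [11 11 98] top [ 578.6 -322.3]
brass [323.1 249.3] [13  4 30] top [ 538.8 -276.8]
brass [237.3 266.2] [12 10 81] top [ 511.2 -202.4]
brass [323.  282.7] [ 16  16 199] top [ 505.  -281.5]
large [array([ 508.8, -202.6]), array([ 516. , -261.2]), array([ 523.2, -319.7])]
small [array([ 560.5, -188.8]), array([ 565.9, -232.8]), array([ 571.3, -276.6]), array([ 576.7, -320.6])]
```

Request:
drive_tool(rows=[[[0,0,0],[0,-0.3,-3],0.5],[[0,0,0],[0,0,-3],0.5],[[0,0,0],[0,0,-2.3],0.5],[[0,0,0],[0,0,-1],0.5],[[0,0,0],[0,0,-0.6],0.5],[[0,0,0],[0,0,-0.5],0.5],[[0,0,0],[0,0,0],0.5],[[0,0,0],[0,0,0],0.5]])

```text
clock: 17.95
position: [0.5724, -0.278, 0.0343]
ee_rot: [0.0, 0.998, 0.069, 0.0]
contact_force: [-0.9, 0.3, 0.3]
width: 0.0082
gripper_force: 39.2
```

Request:
drive_tool(rows=[[[0,0,0],[0,0,0],3],[[0,0,0],[0,0,0],3],[[0,0,0],[0,0,0],3],[[0,0,0],[0,0,2],3],[[0,0,0],[0,0,4],3],[[0,0,0],[-1.2,5,1],3],[[0,0,0],[-1.2,6,0],3],[[0,0,0],[-1.2,6,0],3]])

```text
clock: 18.95
position: [0.5358, -0.1064, 0.1041]
ee_rot: [0.0, 0.998, 0.068, 0.001]
contact_force: [0.9, 0.3, 0.2]
width: 0.0299
gripper_force: 0.0
```

Request:
drive_tool(rows=[[[0,0,0],[-1.2,6,0],3],[[0,0,0],[-1.2,6,0],3],[[0,0,0],[-0.4,4,0],3],[[0,0,0],[0,0,0],3],[[0,0,0],[0,0,0],3]])

```text
clock: 19.58
position: [0.5084, 0.0519, 0.1039]
ee_rot: [0.0, 0.998, 0.069, 0.0]
contact_force: [-0.5, 0.1, 0.4]
width: 0.0301
gripper_force: 0.0
```

Run:
```python
from h import *
C,im=shot("wrist","w7"); s=manip.get_state(); print(s["position"])
analyse(C,im); print(proj(C,np.append(s["position"][:2],.05)))
```

```text
[0.50851028 0.05142338 0.10381534]
wood [610. 222.] [568 165  72 120] [ 532.3 -200.9  107.8   65.6    7.3]
brass [ 16.8 193.5] [ 36  15 409] top [506.  269.6]
brass [323.2 215.9] [15  9 36] top [519.1  53.9]
brass [323.4 232.5] [ 13  12 117] top [506.2  51.9]
brass [ 44.1 245.5] [ 21  15 135] top [467.  257.6]
brass [612.  250.9] [15 13 41] top [ 521.2 -165.8]
brass [ 56.8 271.3] [ 6  6 22] top [445.6 251.6]
brass [ 25. 275.] [29  1 29] top [438.8 276.6]
[324.53177427 232.40744655]
```

Request:
drive_tool(rows=[[[0,0,0],[-0.1,0,-1],3],[[0,0,0],[0,0,-2.7],3],[[0,0,0],[0,0,-2.2],3],[[0,0,0],[0,0,-0.7],3],[[0,0,0],[0,0,0],3],[[0,0,0],[0,0,0],0.5],[[0,0,0],[0,0,0],0.5],[[0,0,0],[0,0,0],0.5]])

```text
clock: 20.62
position: [0.5077, 0.0522, 0.0384]
ee_rot: [0.0, 0.998, 0.069, 0.001]
contact_force: [-0.4, -0.7, 2.0]
width: 0.0085
gripper_force: 39.1
```

Request:
drive_tool(rows=[[[0,0,0],[0,0,0],0.5],[[0,0,0],[0,0,0],0.5],[[0,0,0],[0,0,1],0.5],[[0,0,0],[0,0,1],0.5],[[0,0,0],[0,0,2],0.5],[[0,0,0],[0,0,3],0.5],[[0,0,0],[0,0,3],0.5],[[0,0,0],[0,0,0],0.5]])

```text
clock: 21.62
position: [0.5085, 0.0524, 0.1403]
ee_rot: [0.0, 0.998, 0.069, 0.003]
contact_force: [-1.0, -0.3, -0.6]
width: 0.0085
gripper_force: 39.1
```

Request:
drive_tool(rows=[[[0,0,0],[0.5,-4,0],0.5],[[0,0,0],[1,-5,0],0.5],[[0,0,0],[1,-5,0],0.5],[[0,0,0],[1,-5,0],0.5],[[0,0,0],[1,-5,0],0.5],[[0,0,0],[1,-4,0],0.5],[[0,0,0],[0,0,0],0.5],[[0,0,0],[0,0,0],0.5]])

```text
clock: 22.62
position: [0.561, -0.2268, 0.1365]
ee_rot: [-0.001, 0.998, 0.069, -0.001]
contact_force: [-0.0, 0.3, 0.2]
width: 0.0085
gripper_force: 39.2
```

Run:
```python
from h import *
C,im=shot("wrist","w8"); s=manip.get_state(); print(s["position"])
analyse(C,im)
```

```text
[ 0.56107845 -0.22634707  0.13683488]
wood [359. 220.] [259 174 195 105] [ 539.4 -258.1  107.8  178.2    7. ]
brass [377.8 196.3] [12 11 23] top [ 582.9 -268.5]
brass [425.4 198.3] [12 13 29] top [ 586.6 -307.9]
brass [386.  208.9] [11 11 97] top [ 573.  -277.5]
brass [438.8 209.6] [12 12 91] top [ 578.6 -321.5]
brass [291.9 245.8] [12  7 18] top [ 528.1 -202.8]
brass [323.2 250. ] [14  5 34] top [ 527.9 -230.5]
brass [287.8 262.1] [ 9  8 44] top [ 511.6 -200.7]
brass [323.3 283.3] [ 16  16 209] top [ 494.2 -235.3]
```

View pics/w8.png

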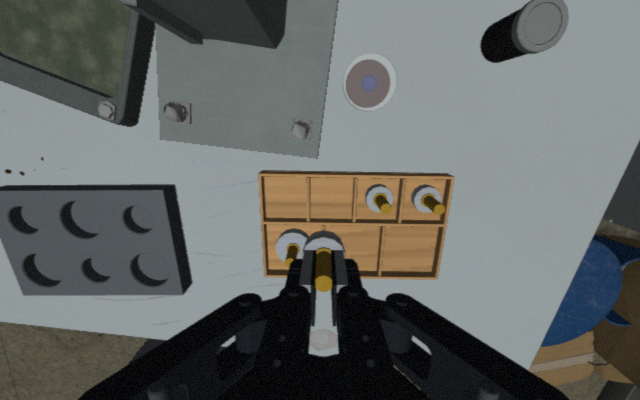

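Two small pucks stand at (378,200) and (427,200), and the third is ready for small cell 2. I'll place it, then climb and move towards the rest.

Request:
drive_tool(rows=[[[0,0,0],[0.4,-0.4,0],0.5],[[0,0,0],[0,0,-3],0.5],[[0,0,0],[0,0,-3],0.5],[[0,0,0],[0,0,-2.3],0.5],[[0,0,0],[0,0,-1],0.5],[[0,0,0],[0,0,-0.6],0.5],[[0,0,0],[0,0,-0.4],0.5],[[0,0,0],[0,0,0],0.5]])

```text
clock: 23.68
position: [0.5664, -0.2318, 0.0351]
ee_rot: [0.0, 0.998, 0.069, 0.0]
contact_force: [-0.8, 0.7, -0.9]
width: 0.0083
gripper_force: 39.2
```

Request:
drive_tool(rows=[[[0,0,0],[0,0,0],0.5],[[0,0,0],[0,0,0],3],[[0,0,0],[0,0,0],3],[[0,0,0],[0,0,0],3],[[0,0,0],[0,0,2],3],[[0,0,0],[0,0,4],3],[[0,0,0],[-2,3,4],3],[[0,0,0],[-3,4,4],3]])

```text
clock: 24.68
position: [0.5171, -0.1627, 0.1749]
ee_rot: [0.0, 0.998, 0.068, 0.001]
contact_force: [0.3, 0.1, 1.8]
width: 0.0303
gripper_force: 0.0
```

Request:
drive_tool(rows=[[[0,0,0],[-3,5,3],3],[[0,0,0],[-3,5,3],3],[[0,0,0],[-3,5,2],3],[[0,0,0],[-2,5,0],3],[[0,0,0],[-1,6,0],3],[[0,0,0],[0,6,0],3],[[0,0,0],[0,6,0],3],[[0,0,0],[0,3,0],3]])

```text
clock: 25.68
position: [0.3991, 0.2454, 0.2511]
ee_rot: [-0.0, 0.998, 0.07, 0.0]
contact_force: [-0.9, -0.7, 0.9]
width: 0.0298
gripper_force: 0.0
```

Request:
drive_tool(rows=[[[0,0,0],[0,3,0],3],[[0,0,0],[0,0,0],3],[[0,0,0],[0,0,0],3]])

```text
clock: 26.05
position: [0.3994, 0.2719, 0.2508]
ee_rot: [0.001, 0.998, 0.069, -0.0]
contact_force: [0.2, 0.1, 0.1]
width: 0.0296
gripper_force: 0.0
```

Run:
```python
from h import *
C,im=shot("wrist","w9"); s=manip.get_state(); print(s["position"],s["ee_rot"],s["clock"]); analyse(C,im)
C,t=shot("top","t1"); cv2.imwrite("pics/t1c.png",cv2.resize(t[180:275,180:445],None,fx=3,fy=3,interpolation=cv2.INTER_CUBIC))
```

```text
[0.39948613 0.27169326 0.25090948] [ 4.56986763e-04  9.97646296e-01  6.85684661e-02 -1.55582059e-04] 26.1
wood [263. 129.] [202  95 114  70] [448.9 360.3  81.5 141.3   6.4]
brass [309.  106.4] [ 13  18 230] top [485.5 300.5]
brass [212.5 132.9] [ 22  42 155] top [441.3 408.2]
brass [309.  135.5] [ 12  42 212] top [453.8 296.7]
brass [265.7 143.6] [ 17  33 276] top [437.6 346. ]
brass [312.5 136.7] [ 4  8 26] top [453.  292.4]
```

View pics/w9.png

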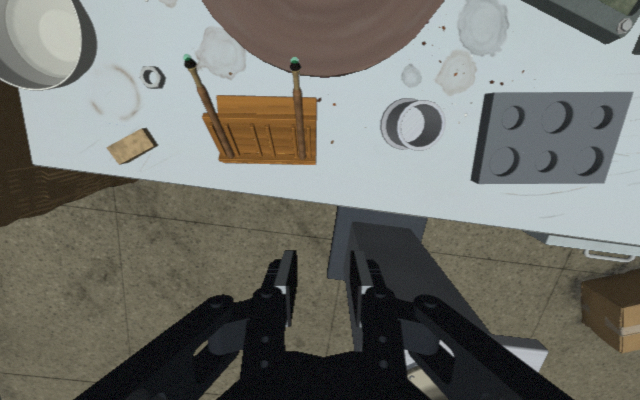

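The block is empty. The right stick runs from its foot (~301,158) to its stone at (296,64), the left one from (228,158) to (191,62). The cup rim is at about (420,125). I'll solve for the stick lines.

```bash
cat > st.py <<'E'
from h import *
from scipy.optimize import least_squares
def solve(C,foot,tip,L=.134):
    # unknown foot z, with 45 deg rise
    def f(q): 
        a=ray(C,foot,q[0]);b=ray(C,tip,q[0]+L*.7071); return [np.hypot(*(b-a)[:2])-L*.7071]
    z=least_squares(f,[.02]).x[0]; a=ray(C,foot,z);b=ray(C,tip,z+L*.7071)
    d=(b-a)/np.linalg.norm(b-a); print("foot",a.round(4),"tip",b.round(4),"yaw",np.arctan2(d[1],d[0]).round(3),"p90",(a+.09*d).round(4))
E
python3 - <<'E'
from st import *
C=cal("wrist")
solve(C,(301,158),(296,64)); solve(C,(228,158),(191,62))
im=cv2.imread("pics/w9.png"); cv2.imwrite("pics/w9c.png",cv2.resize(im[45:175,180:450],None,fx=2.96,fy=2.96,interpolation=cv2.INTER_CUBIC))
for z in(0.0,.068):print("cup",ray(C,(397,125) if z==0 else (420,126),z))
T=cal("top")
for u in((18,222),(114,211)):print(ray(T,(175+u[0]/2.96,150+u[1]/2.96),.11))
E
```

```text
foot [0.4227 0.3043 0.0177] tip [0.5171 0.312  0.1125] yaw 0.082 p90 [0.4861 0.3095 0.0813]
foot [0.411  0.396  0.0238] tip [0.5057 0.3995 0.1186] yaw 0.037 p90 [0.4746 0.3983 0.0875]
cup [0.47980205 0.18551925 0.        ]
cup [0.48190824 0.17806746 0.068     ]
[0.504014  0.4043913 0.11     ]
[0.51460352 0.31240912 0.11      ]
```

View pics/w9c.png

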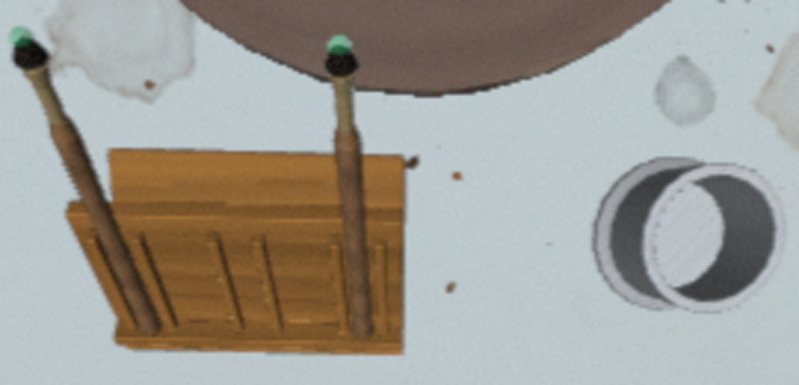

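Run:
```python
from st import *
C=cal("wrist")
for L in(.134,.138):
    solve(C,(302.3,157.9),(294.5,61),L); solve(C,(230.3,156.2),(187.5,58.5),L)
```

```text
foot [0.4241 0.3022 0.0245] tip [0.5182 0.3128 0.1192] yaw 0.112 p90 [0.4873 0.3093 0.0881]
foot [0.4136 0.3932 0.0238] tip [0.5079 0.4024 0.1185] yaw 0.098 p90 [0.477  0.3994 0.0874]
foot [0.4225 0.3028 0.0138] tip [0.5194 0.3137 0.1114] yaw 0.112 p90 [0.4857 0.3099 0.0774]
foot [0.4117 0.3965 0.0131] tip [0.5088 0.406  0.1106] yaw 0.098 p90 [0.475  0.4027 0.0767]
```

Request:
drive_tool(rows=[[[0,0,-0.02],[3,2,-1],3],[[0.01,-0.1,0],[3,1.8,-2],3],[[0.01,-0.1,0],[2.6,0,-2],3],[[0,0,0],[0,0,-3],3],[[0,0,0],[0,0,0],3],[[0,0,0],[0,0,0],3]])

```text
clock: 26.9
position: [0.4865, 0.3104, 0.1721]
ee_rot: [-0.004, 0.993, 0.058, 0.101]
contact_force: [-0.1, 0.3, 1.1]
width: 0.0299
gripper_force: 0.0
```

Run:
```python
from h import *
C,im=shot("wrist","w10"); s=manip.get_state(); p=s["position"]; print(p,s["ee_rot"]); 
for d in(0,.04,.08): print(proj(C,p+R.from_quat(s["ee_rot"],scalar_first=True).apply([0,0,d])))
```

```text
[0.48677447 0.31063891 0.17256226] [-0.00453865  0.99312562  0.05812988  0.1014979 ]
[323.58520955 271.77796093]
[323.5032645  240.07887428]
[323.44891831 219.05595162]
```

View pics/w10.png

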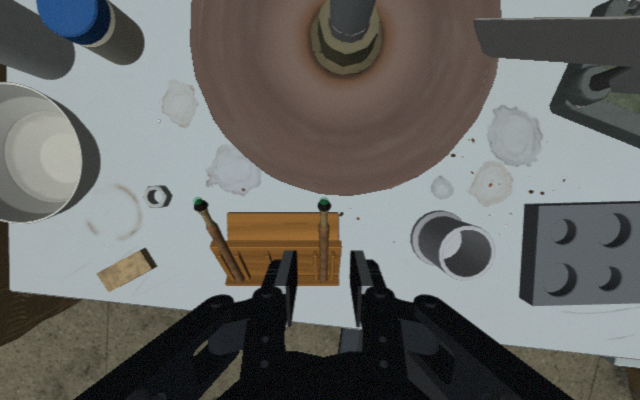

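The right stick is centred between the fingers, from stone (324,203) to foot (~325,278). I'll re-solve its height from this view.

Run:
```python
from st import *
C=cal("wrist")
for L in(.134,.138): solve(C,(325,279),(324,203),L)
im=cv2.imread("pics/w10.png")
print([(v,im[v,324].tolist()) for v in range(196,292,3)])
C2,t=shot("scene","s1")
for n,X in[("p90lo",[.486,.309,.078]),("p90hi",[.4873,.3093,.088])]: print(n,proj(C2,np.array(X)))
```

```text
foot [0.4237 0.3013 0.0156] tip [0.5176 0.314  0.1103] yaw 0.134 p90 [0.4868 0.3098 0.0792]
foot [0.4203 0.3009 0.0066] tip [0.517  0.3139 0.1041] yaw 0.134 p90 [0.4834 0.3093 0.0702]
[(196, [170, 173, 156]), (199, [80, 101, 60]), (202, [53, 82, 30]), (205, [27, 33, 27]), (208, [20, 23, 26]), (211, [40, 55, 62]), (214, [64, 90, 103]), (217, [64, 94, 109]), (220, [69, 97, 111]), (223, [68, 97, 112]), (226, [62, 90, 116]), (229, [59, 82, 113]), (232, [55, 76, 104]), (235, [48, 69, 94]), (238, [41, 62, 82]), (241, [47, 68, 91]), (244, [48, 73, 96]), (247, [48, 73, 94]), (250, [47, 69, 91]), (253, [46, 69, 94]), (256, [46, 69, 95]), (259, [41, 63, 87]), (262, [42, 63, 87]), (265, [49, 70, 96]), (268, [46, 65, 90]), (271, [46, 73, 95]), (274, [53, 76, 101]), (277, [46, 68, 93]), (280, [47, 71, 92]), (283, [40, 76, 108]), (286, [169, 168, 162]), (289, [178, 175, 167])]
p90lo [254.84495789 267.87434976]
p90hi [253.99743721 264.62889969]
```

Run:
```python
from h import *
im=cv2.imread("pics/scene0.png")
cv2.imwrite("pics/s0c.png",cv2.resize(im[235:345,190:320],None,fx=5,fy=5,interpolation=cv2.INTER_CUBIC))
b=im.astype(int); m=(b.max(2)<75); m[:240]=0;m[300:]=0;m[:,:200]=0;m[:,262:]=0
pts=[c for c,s,_ in comps(m,3,200)]
W,S=cal("wrist"),cal("scene")
def P(C): K,V=C; return K@np.diag([1,-1,-1])@V[:3]
for uw,name in(((324,206),"right"),((201.5,205),"left")):
  for us in pts:
    X=cv2.triangulatePoints(P(W),P(S),np.array(uw,float),np.array(us,float))[:,0]; X=X[:3]/X[3]
    e=np.linalg.norm(proj(W,X)-uw)+np.linalg.norm(proj(S,X)-us); print(name,us.round(1),X.round(4),e.round(1))
```

```text
right [208.5 243.3] [0.5428 0.3595 0.1614] 98.8
right [243.2 251.8] [0.5157 0.314  0.1126] 0.1
right [259.  262.8] [0.4998 0.2954 0.0712] 27.1
right [245.2 275.7] [0.5111 0.318  0.0405] 7.2
right [213.2 276.8] [0.5358 0.3657 0.0653] 74.3
left [208.5 243.3] [0.5251 0.3837 0.1826] 29.3
left [243.2 251.8] [0.4855 0.3533 0.1662] 81.1
left [259.  262.8] [0.4623 0.346  0.1466] 117.6
left [245.2 275.7] [0.472  0.3694 0.1164] 74.8
left [213.2 276.8] [0.506  0.4043 0.1114] 0.6
```

View pics/s0c.png

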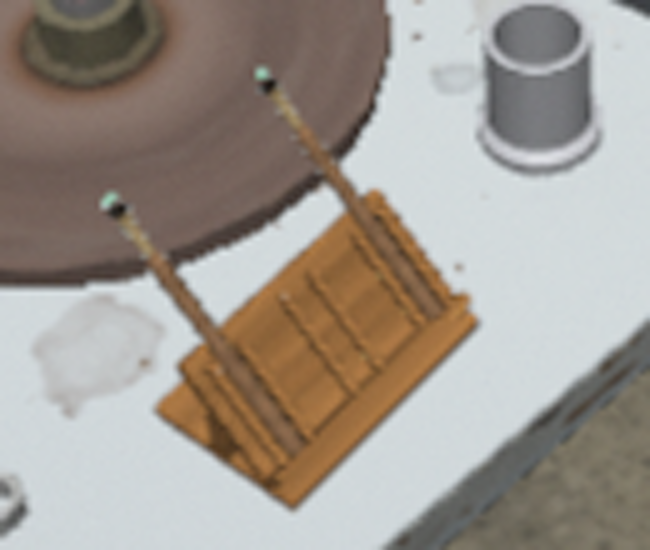

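Triangulation agrees well (residual 0.1 px): wax at (0.516, 0.314, 0.113), so the grip point 90 mm from the foot is about (0.488, 0.310, 0.086). I'll descend and grip.

Request:
drive_tool(rows=[[[0,0,0],[0.3,0,-2],3],[[0,0,0],[0,0,-3],3],[[0,0,0],[0,0,-2.5],3],[[0,0,0],[0,0,-1.2],3],[[0,0,0],[0,0,-0.7],3],[[0,0,0],[0,0,0],3],[[0,0,0],[0,0,0],3]])

```text
clock: 27.88
position: [0.4893, 0.311, 0.0779]
ee_rot: [-0.004, 0.993, 0.059, 0.101]
contact_force: [0.4, -0.2, 0.3]
width: 0.0298
gripper_force: 0.0
```

Request:
drive_tool(rows=[[[0,0,0],[0,0,0],0.3],[[0,0,0],[0,0,0],0.3],[[0,0,0],[0,0,0],0.3],[[0,0,0],[0,0,0],0.3],[[0,0,0],[0,0,0],0.3]], force=40)

```text
clock: 28.5
position: [0.4891, 0.3109, 0.0777]
ee_rot: [-0.004, 0.993, 0.059, 0.101]
contact_force: [-1.3, -0.6, 5.3]
width: 0.0084
gripper_force: 41.2
```

Run:
```python
from h import *
C,im=shot("wrist","w11"); s=manip.get_state(); print(s["position"],s["width"],s["contact_force"])
```

```text
[0.48908606 0.31086414 0.07762629] 0.008503635112649188 [-1.24639613 -0.31194249  6.75284401]
```

View pics/w11.png

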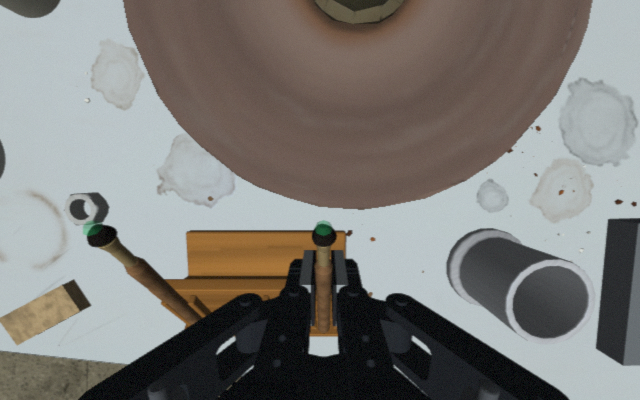

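The stick is held at (323,290) with its stone at (323,232). The cup rim is centred at about (550,300). I'll fix the cup position numerically.

Run:
```python
from h import *
W=cal("wrist"); print("rim w11",ray(W,(550,300),.068))
a=cv2.imread("pics/top0.png");C,b=shot("top","t2"); cv2.imwrite("pics/t2.png",b)
for n,im in(("t0",a),("t1",cv2.imread("pics/t1.png")),("t2",b)):
    g=cv2.resize(im[210:256,240:292],None,fx=6,fy=6,interpolation=cv2.INTER_CUBIC); g=cv2.GaussianBlur(cv2.cvtColor(g,cv2.COLOR_BGR2GRAY),(0,0),3)
    k=cv2.HoughCircles(g,cv2.HOUGH_GRADIENT_ALT,1.5,20,param1=60,param2=.6,minRadius=30,maxRadius=80)
    if k is not None:
        for q in k[0][:4]: 
            u=(240+q[0]/6,210+q[1]/6); print(n,u,q[2]/6,[ray(C,u,z)[:2].round(4) for z in(0.004,.068)])
    print(n,"tray diff",cv2.absdiff(a,im)[190:240,370:440].max(2).mean(), "cup diff",cv2.absdiff(a,im)[215:250,245:285].max(2).mean())
```

```text
rim w11 [0.48422495 0.17830768 0.068     ]
t0 (np.float32(262.75), np.float32(233.75)) 7.3896976 [array([0.4824, 0.1848]), array([0.4804, 0.1766])]
t0 tray diff 0.0 cup diff 0.0
t1 (np.float32(262.25), np.float32(233.75)) 7.002649 [array([0.4824, 0.1864]), array([0.4804, 0.1781])]
t1 tray diff 6.577714285714285 cup diff 1.6321428571428571
t2 tray diff 7.247428571428571 cup diff 2.4764285714285714
```

Request:
drive_tool(rows=[[[0,0,0],[0,0,1],0.3],[[0,0,0],[0,0,2],0.3],[[0,0,0],[-1,0,3],0.3],[[0,0,0],[-1,0,4],0.3],[[0,0,0],[0,0,4],0.3],[[0.018,-0.156,0],[0,0,0],0.3],[[0.018,-0.156,0],[0,0,0],0.3],[[0.018,-0.156,0],[0,0,0],0.3]])

```text
clock: 29.6
position: [0.4692, 0.3077, 0.2173]
ee_rot: [-0.013, 0.946, 0.053, 0.319]
contact_force: [1.0, -1.3, 0.0]
width: 0.0084
gripper_force: 40.5
```

Request:
drive_tool(rows=[[[0.018,-0.156,0],[0,0,0],0.3],[[0.018,-0.156,0],[0,0,0],0.3],[[0,0,0],[0,-3,0],0.3],[[0,0,0],[0,-4,0],0.3],[[0,0,0],[0,-3,0],0.3],[[0.12,0,0],[0,-3,0],0.3],[[0,0,0],[0,0,0],0.3],[[0,0,0],[0,0,0],0.3]])

```text
clock: 30.6
position: [0.4864, 0.1795, 0.2627]
ee_rot: [-0.051, 0.914, 0.071, 0.397]
contact_force: [-0.2, 1.2, -0.1]
width: 0.008
gripper_force: 40.6
```

```bash
cat >> h.py <<'E'
def P(C): K,V=C; return K@np.diag([1,-1,-1])@V[:3]
def tri(A,ua,B,ub):
    X=cv2.triangulatePoints(P(A),P(B),np.array(ua,float),np.array(ub,float))[:,0]; X=X[:3]/X[3]
    return X.round(4),round(np.linalg.norm(proj(A,X)-ua)+np.linalg.norm(proj(B,X)-ub),1)
def gripinfo(L=.09):
    s=manip.get_state(); r=R.from_quat(s["ee_rot"],scalar_first=True).as_matrix(); g=s["position"]-.008*r[:,2]
    # stick at 45 deg - 0.2 rad in tool frame: axis vertical when tool tilted .985
    a=r@np.array([np.sin(.985),0,-np.cos(.985)]) # approx up-axis of stick
    a=a if a[2]>0 else -a
    print("t",s["clock"],"tcp",s["position"].round(4),"z",r[:,2].round(3),"axis",a.round(3),"g",g.round(4),"foot",(g-L*a).round(4),"tip",(g+.04*a).round(4),"F",s["contact_force"].round(1),"w",round(s["width"],4)); return g,a
E
python3 - <<'E'
from h import *
g,a=gripinfo(); S,im=shot("scene","s2"); C,w=shot("wrist","w12")
print("tip px",proj(S,g+.037*a),proj(C,g+.037*a),"foot",proj(S,g-.09*a),proj(C,g-.09*a))
for n,im_ in(("s",im),("w",w)):
    q=proj(S if n=="s" else C,g+.037*a).astype(int); x0,y0=max(q[0]-40,0),max(q[1]-40,0); 
    b=cv2.cvtColor(im_[y0:y0+80,x0:x0+80],cv2.COLOR_BGR2HSV).astype(int)
    m=(b[...,0]>55)&(b[...,0]<90)&(b[...,1]>90)
    for c,s,_ in comps(m,4,900): print(n,"green",c+[x0,y0],s[4])
E
```

```text
t 30.6 tcp [0.4864 0.1795 0.2627] z [ 0.718  0.149 -0.68 ] axis [ 0.166 -0.008  0.986] g [0.4807 0.1783 0.2681] foot [0.4658 0.179  0.1794] tip [0.4873 0.178  0.3076] F [-0.2  1.2 -0.1] w 0.008
tip px [292.80511901 160.91228899] [325.19819535 242.33598345] foot [300.6665235  210.61602817] [324.31396292 328.9791952 ]
s green [296.83333333 142.77777778] 18
w green [322.89634146 229.48170732] 164
```

Run:
```python
from h import *
s=manip.get_state();print(s["qpos"].round(3))
S=cal("scene");W=cal("wrist");print(tri(S,(296.8,142.8),W,(322.9,229.5)))
```

```text
[ 0.235 -0.131  2.211 -0.089  0.24   1.726]
(array([0.4737, 0.1761, 0.3535]), np.float64(14.3))
```

Request:
drive_tool(rows=[[[0,0,0],[0,0,0],0.3],[[0,0,0],[0,0,0],0.3]])

```text
clock: 30.95
position: [0.4862, 0.18, 0.2624]
ee_rot: [-0.051, 0.914, 0.071, 0.396]
contact_force: [-0.1, 0.6, -0.3]
width: 0.0084
gripper_force: 40.6
```

Run:
```python
from h import *
s=manip.get_state();print(s["qpos"].round(3)); gripinfo()
```

```text
[ 0.234 -0.131  2.212 -0.087  0.24   1.724]
t 30.95 tcp [0.4862 0.18   0.2624] z [ 0.717  0.15  -0.68 ] axis [ 0.166 -0.008  0.986] g [0.4805 0.1788 0.2679] foot [0.4655 0.1795 0.1791] tip [0.4871 0.1784 0.3073] F [-0.1  0.6 -0.3] w 0.0084
```

The wrist (q5 = 0.24) is near its limit for further forward tilt. Swinging the tool's azimuth towards +y (q4 positive) takes it out of that corner.

Request:
drive_tool(rows=[[[0,0,0.06],[0,0,0],0.3],[[0,0,0.06],[0,0,0],0.3],[[0,0,0.06],[0,0,0],0.3],[[0,0,0.07],[0,0,0],0.3],[[0,0,0.08],[0,0,0],0.3],[[0,0,0.1],[0,0,0],0.3],[[0,0,0.12],[0,0,0],0.3],[[0,0,0.14],[0,0,0],0.3]])

```text
clock: 31.95
position: [0.4841, 0.1781, 0.2597]
ee_rot: [-0.171, 0.846, 0.358, 0.356]
contact_force: [1.1, -0.2, -1.6]
width: 0.0083
gripper_force: 40.6
```

Request:
drive_tool(rows=[[[0,0,0.14],[0,0,0],0.3],[[0,0,0.14],[0,0,0],0.3],[[0,0,0],[0,0,0],0.3],[[0,0,0],[0,0,0],0.3]])

```text
clock: 32.45
position: [0.4839, 0.1786, 0.2592]
ee_rot: [-0.219, 0.79, 0.47, 0.328]
contact_force: [0.3, 0.3, -0.4]
width: 0.0082
gripper_force: 40.6
```

Run:
```python
from h import *
s=manip.get_state();print(s["qpos"].round(3)); gripinfo()
```

```text
[-0.325  0.057  2.037  0.916  1.138 -0.275]
t 32.45 tcp [0.4839 0.1786 0.2592] z [ 0.313  0.654 -0.689] axis [0.113 0.137 0.984] g [0.4814 0.1733 0.2647] foot [0.4712 0.161  0.1762] tip [0.4859 0.1788 0.3041] F [ 0.3  0.3 -0.4] w 0.0082
```

Request:
drive_tool(rows=[[[0.095,0,0],[0,0,0],0.3],[[0.095,0,0],[0.5,0,0],0.3],[[0,0,0],[0.5,0,0],0.3],[[0,0,0],[0,0,0],0.3],[[0,0,0],[0,0,0],0.3]])

```text
clock: 33.08
position: [0.4941, 0.1789, 0.2603]
ee_rot: [-0.292, 0.764, 0.438, 0.372]
contact_force: [-0.0, -0.5, -0.2]
width: 0.0084
gripper_force: 40.6
```

Run:
```python
from h import *
g,a=gripinfo(); print(manip.get_state()["qpos"].round(2))
S,im=shot("scene","s3"); C,w=shot("wrist","w13"); T,t=shot("top","t3")
for k in(.037,.045,-.09): print("pred",k,proj(S,g+k*a).round(1),proj(C,g+k*a).round(1),proj(T,g+k*a).round(1))
o={}
for n,im_,Cc in(("s",im,S),("w",w,C),("t",t,T)):
    q=proj(Cc,g+.045*a).astype(int); x0,y0=max(q[0]-40,0),max(q[1]-40,0)
    b=cv2.cvtColor(im_[y0:y0+80,x0:x0+80],cv2.COLOR_BGR2HSV).astype(int)
    m=(b[...,0]>60)&(b[...,0]<88)&(b[...,1]>70)&(b[...,2]>40)
    for c,s,_ in comps(m,3,900): print(n,"green",(c+[x0,y0]).round(1),s[4])
x,y=proj(S,g-.03*a).astype(int); 
A=cv2.resize(im[max(y-80,0):y+80,x-80:x+80],(480,480),interpolation=cv2.INTER_CUBIC); B=cv2.resize(w[60:400,100:540],None,fx=.7,fy=.7)
o=np.zeros((480,800,3),np.uint8); o[:,:480]=A; o[:238,480:788]=B[:238]; tt=cv2.resize(t[195:265,225:325],None,fx=3,fy=3,interpolation=cv2.INTER_CUBIC); o[250:460,480:780]=tt; cv2.imwrite("pics/combo.png",o); print(x,y)
```

```text
t 33.075 tcp [0.4941 0.1789 0.2603] z [ 0.313  0.773 -0.553] axis [ 0.11  -0.05   0.993] g [0.4916 0.1727 0.2647] foot [0.4817 0.1773 0.1754] tip [0.496  0.1707 0.3044] F [-0.  -0.5 -0.2] w 0.0084
[-0.42  0.15  2.08  1.07  1.25 -0.44]
pred 0.037 [292.3 159.2] [326.2 244. ] [252.8 224.2]
pred 0.045 [292.  155.8] [326.3 233.2] [252.5 223.6]
pred -0.09 [296.3 208.5] [325.  330.2] [257.4 232. ]
s green [292.3 133.7] 3
s green [296.4 141.9] 27
w green [322.8 228.5] 191
t green [251.  223.7] 7
294 186
```

Run:
```python
from h import *
S,T,C=cal("scene"),cal("top"),cal("wrist")
for f in("scene0","s1","s3"):
    im=cv2.imread(f"pics/{f}.png"); b=cv2.cvtColor(im,cv2.COLOR_BGR2HSV); print(f,b[138:146:2,290:304:2].tolist())
print(tri(T,(251,223.7),C,(322.8,228.5)), tri(S,(296.4,141.9),C,(322.8,228.5)), tri(S,(296.4,141.9),T,(251,223.7)))
```

```text
scene0 [[[30, 8, 68], [45, 8, 61], [36, 43, 161], [78, 66, 108], [88, 51, 120], [96, 17, 154], [90, 9, 83]], [[0, 12, 43], [120, 6, 40], [86, 88, 64], [83, 81, 101], [85, 94, 84], [83, 47, 87], [84, 15, 86]], [[60, 15, 35], [20, 14, 53], [30, 8, 31], [85, 120, 51], [84, 125, 51], [70, 9, 89], [80, 17, 91]], [[30, 8, 32], [60, 4, 71], [90, 81, 41], [82, 113, 52], [85, 113, 52], [40, 9, 82], [90, 2, 111]]]
s1 [[[30, 7, 72], [0, 4, 63], [34, 43, 166], [77, 69, 115], [87, 55, 125], [97, 14, 161], [90, 9, 88]], [[150, 5, 47], [30, 6, 44], [85, 85, 66], [85, 78, 104], [85, 95, 86], [82, 51, 90], [85, 17, 90]], [[150, 7, 37], [0, 5, 54], [60, 7, 35], [84, 115, 53], [84, 118, 52], [78, 14, 93], [90, 14, 93]], [[60, 8, 34], [60, 3, 74], [92, 85, 42], [82, 103, 57], [85, 104, 54], [75, 6, 87], [60, 2, 114]]]
s3 [[[23, 14, 74], [30, 4, 62], [35, 43, 165], [78, 68, 112], [86, 52, 122], [96, 16, 159], [90, 12, 86]], [[30, 11, 45], [0, 0, 39], [83, 83, 68], [85, 78, 101], [84, 96, 85], [83, 49, 88], [90, 9, 86]], [[30, 13, 39], [20, 15, 52], [0, 0, 31], [85, 118, 52], [86, 107, 55], [83, 11, 94], [85, 16, 94]], [[150, 8, 33], [60, 3, 73], [85, 81, 41], [85, 115, 53], [83, 111, 55], [60, 3, 85], [110, 8, 91]]]
(array([0.4966, 0.1743, 0.3073]), np.float64(0.6)) (array([0.4944, 0.1568, 0.3379]), np.float64(14.7)) (array([0.4914, 0.1658, 0.3446]), np.float64(3.3))
```

Run:
```python
from h import *
a=cv2.imread("pics/scene0.png"); b=cv2.imread("pics/s3.png"); d=cv2.absdiff(a,b).max(2)
print("cup",d[236:272,282:314].mean(),d[236:272,282:314].max(),"tray",d[160:195,355:412].mean())
```

```text
cup 4.876736111111111 9 tray 14.46766917293233
```

Request:
drive_tool(rows=[[[0,0,0],[0.5,0.15,-2],0.3],[[0,0,0],[0,0,-3],0.3],[[0,0,0],[0,0,-3],0.3],[[0,0,0],[0,0,-2],0.3],[[0,0,0],[0,0,0],0.3],[[0,0,0],[0,0,0],0.3]])

```text
clock: 33.98
position: [0.4999, 0.1798, 0.1605]
ee_rot: [-0.293, 0.765, 0.437, 0.372]
contact_force: [0.6, -0.6, -0.4]
width: 0.0085
gripper_force: 40.6
```

Run:
```python
from h import *
g,a=gripinfo(); print(manip.get_state()["qpos"].round(2))
S,im=shot("scene","s4"); C,w=shot("wrist","w14"); T,t=shot("top","t4")
for k in(-.05,-.09): print("pred",k,proj(S,g+k*a).round(1),proj(C,g+k*a).round(1))
X=np.array([.482,.1775,.068]);print("rim",proj(S,X),proj(C,X))
x,y=proj(S,g-.07*a).astype(int); print(x,y)
A=cv2.resize(im[y-60:y+60,x-60:x+60],(480,480),interpolation=cv2.INTER_CUBIC)
o=np.zeros((480,800,3),np.uint8); o[:,:480]=A; B=cv2.resize(w[150:400,160:480],(320,250)); o[:250,480:]=B; o[260:460,480:780]=cv2.resize(t[205:255,225:300],(300,200),interpolation=cv2.INTER_CUBIC); cv2.imwrite("pics/combo.png",o)
```

```text
t 33.975 tcp [0.4999 0.1798 0.1605] z [ 0.313  0.773 -0.552] axis [ 0.11  -0.052  0.993] g [0.4974 0.1736 0.1649] foot [0.4875 0.1783 0.0756] tip [0.5018 0.1716 0.2046] F [ 0.6 -0.6 -0.4] w 0.0085
[-0.41  0.32  2.2   1.19  1.12 -0.73]
pred -0.05 [294.2 225.6] [325.1 313.3]
pred -0.09 [295.3 238.9] [324.9 330.2]
rim [297.20655397 242.09112182] [320.17965591 337.36701615]
294 232
```

View pics/combo.png

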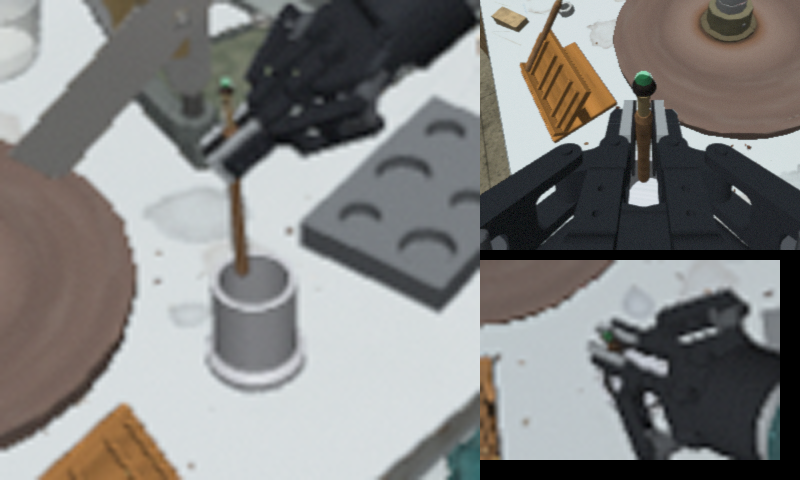

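The stick's foot (242,272 in the crop) is just inside the cup mouth, whose centre is at (254,285). Lowering.

Request:
drive_tool(rows=[[[0,0,0],[-0.1,0,-1],0.3],[[0,0,0],[0,0,-1.5],0.3],[[0,0,0],[0,0,-1.5],0.3],[[0,0,0],[0,0,-1],0.3],[[0,0,0],[0,0,-0.6],0.3],[[0,0,0],[0,0,0],0.3],[[0,0,0],[0,0,0],0.3]])

```text
clock: 35.0
position: [0.4987, 0.1798, 0.104]
ee_rot: [-0.293, 0.765, 0.437, 0.372]
contact_force: [-0.2, -0.2, -0.5]
width: 0.008
gripper_force: 40.6
```

Request:
drive_tool(rows=[[[0,0,0],[0,0,-0.3],0.3],[[0,0,0],[0,0,-0.3],0.3],[[0,0,0],[0,0,0],0.3],[[0,0,0],[0,0,0],0.3]])

```text
clock: 35.5
position: [0.4985, 0.1798, 0.0977]
ee_rot: [-0.293, 0.765, 0.437, 0.372]
contact_force: [-0.0, 0.6, -0.1]
width: 0.0085
gripper_force: 40.6
```

Request:
drive_tool(rows=[[[0,0,0],[0,0,-0.3],0.3],[[0,0,0],[0,0,0],0.3],[[0,0,0],[0,0,0],1.6],[[0,0,0],[0,0,0],2.4],[[0,0,0],[0,0,0],2.8],[[0,0,0],[0,0,0],2.8],[[0,0,0],[-0.6,-1.5,1.1],2.8],[[0,0,0],[-0.9,-2.3,1.6],2.8]])

```text
clock: 36.5
position: [0.4828, 0.142, 0.1217]
ee_rot: [-0.294, 0.765, 0.437, 0.371]
contact_force: [0.3, -1.0, 0.2]
width: 0.0281
gripper_force: 0.0
```

Request:
drive_tool(rows=[[[0,0,0],[-1.2,-3,2.2],2.8],[[0,0,0],[-1.2,-3,2.2],2.8],[[0,0,0],[0,0,3],2.8],[[0,0,0],[0,0,0],2.8],[[0,0,0],[0,0,0],2.8]])

```text
clock: 37.12
position: [0.459, 0.0821, 0.1951]
ee_rot: [-0.293, 0.765, 0.437, 0.371]
contact_force: [-0.8, 0.8, -0.0]
width: 0.0277
gripper_force: 0.0
```

Run:
```python
from h import *
gripinfo(); print(manip.get_state()["qpos"].round(2))
S,im=shot("scene","s5"); C,w=shot("wrist","w15"); T,t=shot("top","t5")
P0=np.array([.49,.175,.14])
for n,i,c in(("s",im,S),("w",w,C),("t",t,T)):
    q=proj(c,P0).astype(int); x0,y0=max(q[0]-60,0),max(q[1]-60,0)
    b=cv2.cvtColor(i[y0:y0+120,x0:x0+120],cv2.COLOR_BGR2HSV).astype(int)
    m=(b[...,0]>60)&(b[...,0]<88)&(b[...,1]>70)&(b[...,2]>40)
    print(n,"pred",q,[((c_+[x0,y0]).round(1).tolist(),int(s[4])) for c_,s,_ in comps(m,3,900)])
```

```text
t 37.125 tcp [0.459  0.0821 0.1951] z [ 0.312  0.773 -0.552] axis [ 0.112 -0.051  0.992] g [0.4565 0.0759 0.1995] foot [0.4465 0.0805 0.1102] tip [0.461  0.0738 0.2392] F [-0.8  0.8 -0. ] w 0.0277
[-0.68  0.25  2.16  0.97  1.31 -0.71]
s pred [294 217] []
w pred [316 200] [([346.4, 217.5], 42)]
t pred [260 229] []
```

Run:
```python
from h import *
S,C,T=cal("scene"),cal("wrist"),cal("top")
a=cv2.imread("pics/scene0.png");b=cv2.imread("pics/s5.png")
d=(cv2.absdiff(a,b).max(2)>35); d[:, :260]=0; d[:,335:]=0; d[:195]=0; d[275:]=0
for c,s,_ in comps(d,8,4000): print("scene",c.round(1),s)
a=cv2.imread("pics/top0.png");b=cv2.imread("pics/t5.png")
d=(cv2.absdiff(a,b).max(2)>35); d[:, :235]=0; d[:,290:]=0; d[:205]=0; d[250:]=0
for c,s,_ in comps(d,4,4000): print("top",c.round(1),s)
for z in(.13,.135,.14,.145): print(z,ray(C,(346.4,217.5),z).round(4),proj(S,ray(C,(346.4,217.5),z)).round(1),proj(T,ray(C,(346.4,217.5),z)).round(1))
```

```text
scene [297.7 226.9] [295 207   7  41 144]
scene [323.5 223.6] [319 217  10  12  73]
top [267.3 228.1] [262 223  11  11  43]
top [287.2 246.4] [285 244   5   6  26]
0.13 [0.5064 0.1512 0.13  ] [297.1 213.2] [269.1 223.7]
0.135 [0.5049 0.1479 0.135 ] [298.5 211.3] [270.1 224.2]
0.14 [0.5034 0.1446 0.14  ] [299.9 209.3] [271.1 224.6]
0.145 [0.5019 0.1413 0.145 ] [301.2 207.4] [272.1 225.1]
```

Stick 1's stone is at about (0.503, 0.145, 0.141), so it stands in the cup leaning towards +x/−y. Now stick 2: work out the reorientation and distance.

Run:
```python
from h import *
s=manip.get_state(); r0=R.from_quat(s["ee_rot"],scalar_first=True); r1=R.from_quat([-.004,.993,.058,.101],scalar_first=True)
v=(r1*r0.inv()).as_rotvec(); print(v,np.linalg.norm(v),(v/8).round(3)); print((np.array([.481,.4015,.2])-s["position"])*100)
```

```text
[-0.56587856  0.58729584 -0.88856243] 1.2061003812367197 [-0.071  0.073 -0.111]
[ 2.19899023 31.91270358  0.5111564 ]
```

Request:
drive_tool(rows=[[[0,0,0],[-1,-1,3],3],[[0,0,0],[-1,0,3],3],[[-0.071,0.073,-0.111],[0,1,2],3],[[-0.071,0.073,-0.111],[0,2,0],3],[[-0.071,0.073,-0.111],[0,3,0],3],[[-0.071,0.073,-0.111],[0,3,0],3],[[-0.071,0.073,-0.111],[0,3,0],3],[[-0.071,0.073,-0.111],[0,3,0],3]])

```text
clock: 38.28
position: [0.4348, 0.1904, 0.2688]
ee_rot: [-0.121, 0.949, 0.214, 0.196]
contact_force: [0.9, -0.1, 0.4]
width: 0.03
gripper_force: 0.0
```

Request:
drive_tool(rows=[[[-0.071,0.073,-0.111],[0,3,0],3],[[-0.071,0.073,-0.111],[0,4,0],3],[[0,0,0],[1,5,0],3],[[0,0,0],[1,4,0],3],[[0,0,0],[1,1.8,-3],3],[[0,0,0],[1,0,-3],3],[[0,0,0],[0,0,0],3],[[0,0,0],[0,0,0],3]])

```text
clock: 39.28
position: [0.4748, 0.3479, 0.2084]
ee_rot: [-0.07, 0.978, 0.142, 0.138]
contact_force: [-0.4, -0.6, 0.8]
width: 0.0302
gripper_force: 0.0
```

```bash
cat > near.py <<'E'
from h import *
from scipy.spatial.transform import Rotation as R
s=manip.get_state(); r0=R.from_quat(s["ee_rot"],scalar_first=True); r1=R.from_quat([-.004,.993,.058,.101],scalar_first=True)
print(s["clock"],s["position"],"rot err",(r1*r0.inv()).as_rotvec().round(3),s["qpos"].round(2))
C,w=shot("wrist","wn")
wax=np.array([.506,.4043,.1114]); d=np.array([.703,.08,.707]); 
for k in(0,.038,.08): print("stick pt",proj(C,wax-k*d).round(1))
b=cv2.cvtColor(w,cv2.COLOR_BGR2HSV).astype(int); q=proj(C,wax).astype(int)
m=(b.max(2)<0)|((w.max(2)<45)); M=np.zeros_like(m); M[max(q[1]-25,0):q[1]+25,q[0]-40:q[0]+40]=1
print("dark",[(c.round(1),s_[4]) for c,s_,_ in comps(m&(M>0),8,900)])
m=(b[...,0]>60)&(b[...,0]<88)&(b[...,1]>70); print("green",[(c.round(1),s_[4]) for c,s_,_ in comps(m&(M>0),8,900)])
# row-wise brown handle centre
for k in(.02,.038,.055,.07):
    p=proj(C,wax-k*d); v=int(p[1]); u0=int(p[0]); row=w[v,u0-25:u0+26].astype(int); br=np.where((row[:,2]-row[:,0]>20)&(row[:,2]<140))[0]; print(k,p.round(1),"brown",(br.min()+u0-25,br.max()+u0-25) if len(br) else None)
E
python3 near.py
```

```text
39.275 [0.47477376 0.34789342 0.20835081] rot err [-0.12   0.07  -0.182] [0.49 0.17 1.78 0.05 0.88 1.75]
stick pt [285.  191.7]
stick pt [286.5 219.3]
stick pt [287.8 244.1]
dark [(array([284.6, 193.5]), np.int32(49))]
green [(array([284. , 188.7]), np.int32(30))]
0.02 [285.8 207. ] brown (np.int64(283), np.int64(287))
0.038 [286.5 219.3] brown (np.int64(282), np.int64(298))
0.055 [287. 230.] brown (np.int64(276), np.int64(312))
0.07 [287.5 238.6] brown (np.int64(275), np.int64(312))
```

Request:
drive_tool(rows=[[[-0.06,0.035,-0.09],[0.3,3,0],3],[[-0.06,0.035,-0.09],[0.3,2.4,0],3],[[0,0,0],[0,0,-3],3],[[0,0,0],[0,0,0],3],[[0,0,0],[0,0,0],3]])

```text
clock: 39.95
position: [0.4813, 0.4016, 0.1797]
ee_rot: [-0.004, 0.993, 0.059, 0.102]
contact_force: [-0.4, 0.0, 0.3]
width: 0.03
gripper_force: 0.0
```

```bash
python3 near.py
```

```text
39.95 [0.48128743 0.40161415 0.17971998] rot err [-0.001  0.002 -0.001] [ 0.64  0.31  1.63 -0.12  1.02  2.15]
stick pt [323.9 210.3]
stick pt [323.6 237.1]
stick pt [323.3 260. ]
dark [(array([323. , 212.8]), np.int32(66))]
green [(array([322.4, 207.6]), np.int32(45))]
0.02 [323.7 225.3] brown (np.int64(309), np.int64(348))
0.038 [323.6 237.1] brown (np.int64(309), np.int64(348))
0.055 [323.5 247.1] brown (np.int64(306), np.int64(348))
0.07 [323.4 255.1] brown (np.int64(307), np.int64(348))
```

Request:
drive_tool(rows=[[[0,0,0],[0,0,-3],3],[[0,0,0],[0,0,-3],3],[[0,0,0],[0,0,-2.5],3],[[0,0,0],[0,0,-1.2],3],[[0,0,0],[0,0,-0.6],3],[[0,0,0],[0,0,0],3],[[0,0,0],[0,0,0],0.3],[[0,0,0],[0,0,0],0.3]])

```text
clock: 41.0
position: [0.4815, 0.4022, 0.0762]
ee_rot: [-0.004, 0.993, 0.059, 0.102]
contact_force: [0.2, -0.7, 2.4]
width: 0.0082
gripper_force: 40.8
```

Request:
drive_tool(rows=[[[0,0,0],[0,0,0],0.3],[[0,0,0],[0,0,0],0.3],[[0,0,0],[0,0,0],0.3]])

```text
clock: 41.38
position: [0.4815, 0.4022, 0.0762]
ee_rot: [-0.004, 0.993, 0.059, 0.102]
contact_force: [-0.3, -1.2, 5.3]
width: 0.0082
gripper_force: 41.3
```

Request:
drive_tool(rows=[[[0,0,0],[0,0,1],0.3],[[0,0,0],[0,0,2],0.3],[[0,0,0],[-1,0,3],0.3],[[0,0,0],[-1,0,4],0.3],[[0,0,0],[0,0,4],0.3],[[0,0,0.1],[0,0,3],0.3],[[0,0,0.13],[0,-3,0],0.3],[[0,0,0.13],[0,-3,0],0.3]])

```text
clock: 42.38
position: [0.4603, 0.3413, 0.2456]
ee_rot: [-0.022, 0.966, 0.239, 0.099]
contact_force: [0.0, 0.7, -0.6]
width: 0.0083
gripper_force: 40.6
```

Request:
drive_tool(rows=[[[0,0,0.13],[0,-3,0],0.3],[[0.07,-0.115,0],[0,-3,0],0.3],[[0.07,-0.115,0],[0,-3,0],0.3],[[0.07,-0.115,0],[0,-3,0],0.3],[[0.07,-0.115,0],[0,-2,0],0.3],[[0.07,-0.115,0],[0,0,0],0.3],[[0.07,-0.115,0],[0,0,0],0.3],[[0,0,0],[0,0,0],0.3]])

```text
clock: 43.38
position: [0.455, 0.221, 0.242]
ee_rot: [-0.121, 0.866, 0.283, 0.393]
contact_force: [0.0, -0.8, 0.4]
width: 0.0087
gripper_force: 40.6
```

Request:
drive_tool(rows=[[[0,0,0],[0,0,0],0.3],[[0,0,0],[0,0,0],0.3]])

```text
clock: 43.62
position: [0.4573, 0.2218, 0.2443]
ee_rot: [-0.12, 0.865, 0.285, 0.395]
contact_force: [0.6, -0.2, -0.0]
width: 0.0086
gripper_force: 40.6
```

Run:
```python
from h import *
gripinfo(); print(manip.get_state()["qpos"].round(2))
```

```text
t 43.625 tcp [0.4573 0.2218 0.2443] z [ 0.614  0.433 -0.66 ] axis [0.099 0.093 0.991] g [0.4524 0.2183 0.2496] foot [0.4435 0.21   0.1604] tip [0.4564 0.222  0.2892] F [ 0.6 -0.2 -0. ] w 0.0086
[-0.   -0.12  2.28  1.13  0.5   0.04]
```

Request:
drive_tool(rows=[[[0,0,0],[1.1,-1.4,0],0.3],[[0,0,0],[1.1,-1.4,0],0.3],[[0.017,-0.042,0],[0,0,0],0.3],[[0.017,-0.042,0],[0,0,0],0.3],[[0.017,-0.042,0],[0,0,0],0.3],[[0,0,0],[0,0,0],0.3],[[0,0,0],[0,0,0],0.3]])

```text
clock: 44.5
position: [0.4792, 0.1936, 0.2439]
ee_rot: [-0.124, 0.835, 0.282, 0.455]
contact_force: [0.2, 0.1, -0.7]
width: 0.0085
gripper_force: 40.5
```

```bash
cat > chk.py <<'E'
from h import *
g,a=gripinfo(); print(manip.get_state()["qpos"].round(2))
S,im=shot("scene"); C,w=shot("wrist"); T,t=shot("top"); S0=cv2.imread("pics/scene0.png"); cv2.imwrite("pics/chk_s.png",im);cv2.imwrite("pics/chk_w.png",w);cv2.imwrite("pics/chk_t.png",t)
for k in(.037,.045,-.07,-.09): print("pred",k,proj(S,g+k*a).round(1),proj(C,g+k*a).round(1),proj(T,g+k*a).round(1))
for n,i,c in(("w",w,C),("t",t,T),("s",im,S)):
    q=proj(c,g+.045*a).astype(int); x0,y0=max(q[0]-30,0),max(q[1]-30,0)
    b=cv2.cvtColor(i[y0:y0+60,x0:x0+60],cv2.COLOR_BGR2HSV).astype(int)
    m=(b[...,0]>60)&(b[...,0]<88)&(b[...,1]>70)&(b[...,2]>40)
    print(n,[((c_+[x0,y0]).round(1).tolist(),int(s[4])) for c_,s,_ in comps(m,3,900)])
# stick in scene below the grip: brown-changed pixels per row
d=cv2.absdiff(im,S0).max(2)>30
for k in(-.03,-.045,-.06,-.075,-.085,-.095,-.105):
    u,v=proj(S,g+k*a); v=int(round(v)); u0=int(u)-25; x=np.where(d[v,u0:u0+50])[0]; print("row",v,"pred u",round(u,1),"seen",(x+u0).tolist()[:30])
E
python3 chk.py
```

```text
t 44.5 tcp [0.4792 0.1936 0.2439] z [ 0.69   0.464 -0.555] axis [-0.026  0.041  0.999] g [0.4737 0.1899 0.2484] foot [0.476  0.1861 0.1585] tip [0.4726 0.1915 0.2883] F [ 0.2  0.1 -0.7] w 0.0085
[-0.17 -0.08  2.37  1.54  0.61 -0.51]
pred 0.037 [293.3 173.7] [325.7 243.3] [245.1 234.1]
pred 0.045 [293.1 170.7] [325.8 232.5] [244.4 234. ]
pred -0.07 [295.2 210.7] [324.7 321.8] [253.6 234.3]
pred -0.09 [295.5 217. ] [324.6 329.6] [255.  234.3]
w [([323.1, 236.7], 204)]
t [([270.7, 224.7], 3), ([244.4, 234.2], 5)]
s [([296.4, 142.3], 21), ([293.3, 171.7], 3)]
row 197 pred u 294.5 seen [294, 295, 309, 310, 311, 312, 313, 314, 315, 316, 317, 318]
row 203 pred u 294.7 seen [294, 295, 296]
row 207 pred u 295.0 seen [295, 296, 299]
row 212 pred u 295.2 seen [293, 294, 295, 296, 297, 298, 299, 300, 301]
row 215 pred u 295.4 seen [293, 294, 295, 296, 297, 298, 299, 300]
row 219 pred u 295.6 seen [295, 296, 297, 298, 299, 300]
row 222 pred u 295.7 seen [296, 297, 298, 299, 300]
```

All three views agree with the predicted stick pose. Lowering stick 2 into the cup.

Request:
drive_tool(rows=[[[0,0,0],[0,0,-2],0.3],[[0,0,0],[0,0,-2.5],0.3],[[0,0,0],[0,0,-2.5],0.3],[[0,0,0],[0,0,-1.2],0.3],[[0,0,0],[0,0,0],0.3],[[0,0,0],[0,0,0],0.3]])

```text
clock: 45.4
position: [0.4792, 0.1936, 0.1621]
ee_rot: [-0.124, 0.835, 0.282, 0.456]
contact_force: [-0.1, -1.2, -0.6]
width: 0.0083
gripper_force: 40.6
```

```bash
python3 chk.py | head -12
```

```text
t 45.4 tcp [0.4792 0.1936 0.1621] z [ 0.691  0.465 -0.554] axis [-0.027  0.041  0.999] g [0.4737 0.1898 0.1665] foot [0.4761 0.1862 0.0767] tip [0.4726 0.1915 0.2065] F [-0.1 -1.2 -0.6] w 0.0083
[-0.17  0.14  2.53  2.03  0.7  -1.12]
pred 0.037 [294.4 203.6] [325.6 243.3] [250.5 235. ]
pred 0.045 [294.2 200.9] [325.7 232.5] [249.9 235. ]
pred -0.07 [296.  236.8] [324.6 321.7] [257.9 235.1]
pred -0.09 [296.3 242.5] [324.5 329.5] [259.1 235.1]
w [([323.0, 236.7], 203)]
t [([270.7, 224.7], 3), ([249.8, 235.0], 4)]
s [([294.3, 201.7], 3)]
row 225 pred u 295.4 seen [294, 295, 296, 297, 298, 299, 300, 306, 307, 308, 309, 310, 311, 312, 313, 314, 315, 316, 317, 318, 319]
row 229 pred u 295.7 seen [294, 295, 296, 297, 298, 299]
row 234 pred u 295.9 seen [294, 295, 296, 297, 298]
```

Request:
drive_tool(rows=[[[0,0,0],[0,0,-0.8],0.3],[[0,0,0],[0,0,-0.8],0.3],[[0,0,0],[0,0,-0.8],0.3],[[0,0,0],[0,0,-0.8],0.3],[[0,0,0],[0,0,0],0.3]])

```text
clock: 46.18
position: [0.4787, 0.1935, 0.1294]
ee_rot: [-0.125, 0.836, 0.281, 0.455]
contact_force: [-0.5, -0.8, -0.2]
width: 0.0087
gripper_force: 40.6
```

Request:
drive_tool(rows=[[[0,0,0],[0,0,-0.8],0.3],[[0,0,0],[0,0,-0.8],0.3],[[0,0,0],[0,0,-0.7],0.3],[[0,0,0],[0,0,-0.5],0.3],[[0,0,0],[0,0,0],0.3],[[0,0,0],[0,0,0],0.3]])

```text
clock: 46.92
position: [0.4788, 0.1935, 0.1018]
ee_rot: [-0.124, 0.835, 0.282, 0.455]
contact_force: [-0.4, 0.1, 0.1]
width: 0.0085
gripper_force: 40.6
```

```bash
python3 chk.py | head -9
```

```text
t 46.925 tcp [0.4788 0.1935 0.1018] z [ 0.691  0.464 -0.554] axis [-0.026  0.041  0.999] g [0.4733 0.1898 0.1062] foot [0.4756 0.1861 0.0163] tip [0.4722 0.1914 0.1462] F [-0.4  0.1  0.1] w 0.0085
[-0.17  0.37  2.63  2.31  0.89 -1.51]
pred 0.037 [295.2 223.8] [325.6 243.1] [253.9 235.8]
pred 0.045 [295.1 221.3] [325.8 232.3] [253.4 235.8]
pred -0.07 [296.8 254.6] [324.7 321.6] [260.7 235.8]
pred -0.09 [297.1 259.9] [324.6 329.4] [261.8 235.8]
w [([323.1, 236.6], 207)]
t [([270.7, 224.7], 3), ([253.3, 235.7], 3)]
s []
```

Request:
drive_tool(rows=[[[0,0,0],[0,0,-0.4],0.3],[[0,0,0],[0,0,-0.4],0.3],[[0,0,0],[0,0,0],0.3],[[0,0,0],[0,0,0],0.3]])

```text
clock: 47.58
position: [0.4805, 0.1945, 0.0968]
ee_rot: [-0.125, 0.833, 0.281, 0.46]
contact_force: [-2.1, -0.7, 14.8]
width: 0.0081
gripper_force: 41.8
```

Request:
drive_tool(rows=[[[0,0,0],[0,0,0],1.2],[[0,0,0],[0,0,0],1.6],[[0,0,0],[0,0,0],2],[[0,0,0],[0,0,0],2],[[0,0,0],[-0.7,-0.5,0.6],2],[[0,0,0],[-1.4,-1,1.1],2],[[0,0,0],[-2,-1.4,1.6],2],[[0,0,0],[-2,-1.4,1.6],2]])

```text
clock: 48.58
position: [0.4169, 0.1505, 0.1426]
ee_rot: [-0.125, 0.836, 0.282, 0.454]
contact_force: [-0.2, 1.0, 0.7]
width: 0.0197
gripper_force: 0.0
```

Request:
drive_tool(rows=[[[0,0,0],[-1,-1,3],2],[[0,0,0],[0,-3,4],2],[[0,0,0],[0,-5,2],2],[[0,0,0],[0,-4,0],2],[[0,0,0],[0,0,0],2],[[0,0,0],[0,0,0],2]])

```text
clock: 49.32
position: [0.4082, 0.0235, 0.2304]
ee_rot: [-0.126, 0.835, 0.281, 0.456]
contact_force: [0.1, 0.2, -0.0]
width: 0.0203
gripper_force: 0.0
```

Run:
```python
from h import *
gripinfo(); print(manip.get_state()["qpos"].round(2))
S,im=shot("scene","s9"); C,w=shot("wrist","w19"); T,t=shot("top","t9")
def green(i,x0,x1,y0,y1):
    b=cv2.cvtColor(i[y0:y1,x0:x1],cv2.COLOR_BGR2HSV).astype(int); m=(b[...,0]>60)&(b[...,0]<88)&(b[...,1]>60)&(b[...,2]>40)
    return [((c+[x0,y0]).round(1).tolist(),int(s[4])) for c,s,_ in comps(m,2,900)]
print("w",green(w,0,640,0,400)); print("t",green(t,235,290,210,250)); print("s",green(im,275,325,195,240))
d=cv2.absdiff(im,cv2.imread("pics/scene0.png")).max(2)>30; d[:195]=0;d[275:]=0;d[:,:270]=0;d[:,335:]=0
print([(c.round(1).tolist(),s.tolist()) for c,s,_ in comps(d,6,4000)])
g=cv2.resize(im[195:285,265:345],(720,810),interpolation=cv2.INTER_CUBIC)[:600]; cv2.imwrite("pics/final.png",g)
X=np.array([.482,.1775,.068]); print(proj(S,X),proj(C,X))
```

```text
t 49.325 tcp [0.4082 0.0235 0.2304] z [ 0.691  0.467 -0.552] axis [-0.027  0.037  0.999] g [0.4027 0.0197 0.2348] foot [0.4051 0.0164 0.1449] tip [0.4016 0.0212 0.2748] F [ 0.1  0.2 -0. ] w 0.0203
[-1.04 -0.08  2.43  1.09  1.21 -0.76]
w [([225.7, 81.7], 310), ([217.7, 88.7], 3), ([226.5, 93.0], 2), ([231.4, 93.5], 8), ([551.4, 169.8], 58), ([236.7, 179.3], 22), ([538.7, 181.7], 43), ([283.1, 184.1], 22)]
t [([270.7, 224.3], 3), ([255.7, 234.7], 3)]
s [([299.3, 208.7], 3), ([295.7, 221.7], 3)]
[([297.4, 227.9], [294, 207, 8, 41, 179]), ([323.5, 223.6], [319, 217, 10, 12, 74])]
[297.20655397 242.09112182] [256.99718952 219.38660273]
```

Run:
```python
from h import *
S,C,T=cal("scene"),cal("wrist"),cal("top")
for uw,us,ut in(((283.1,184.1),(299.3,208.7),(270.7,224.3)),((236.7,179.3),(295.7,221.7),(255.7,234.7))):
    print(tri(C,uw,S,us),tri(C,uw,T,ut),tri(S,us,T,ut))
```

```text
(array([0.5044, 0.1449, 0.1409]), np.float64(1.7)) (array([0.5044, 0.146 , 0.1381]), np.float64(0.1)) (array([0.5042, 0.1455, 0.142 ]), np.float64(0.0))
(array([0.4751, 0.1865, 0.1445]), np.float64(0.9)) (array([0.4751, 0.1866, 0.1435]), np.float64(0.6)) (array([0.4754, 0.1864, 0.1446]), np.float64(0.1))
```

Request:
drive_tool(rows=[[[0,0,0],[-1,-5,2],3],[[0,0,0],[0,-5,0],3],[[0,0,0],[0,-5,0],3],[[-0.05,0.09,-0.1],[0,-5,0],3],[[-0.05,0.09,-0.1],[0,-3,0],3],[[-0.05,0.09,-0.1],[0,0,0],3],[[-0.05,0.09,-0.1],[0,0,0],3],[[-0.05,0.09,-0.1],[0,0,0],3]])

```text
clock: 50.48
position: [0.3982, -0.2053, 0.2502]
ee_rot: [0.032, 0.966, 0.09, 0.241]
contact_force: [0.5, 0.4, -2.1]
width: 0.0302
gripper_force: 0.0
```

Request:
drive_tool(rows=[[[-0.05,0.09,-0.1],[0,0,2],3],[[-0.05,0.09,-0.1],[0,0,0],3],[[0,0,0],[0,0,0],3],[[0,0,0],[0,0,0],3]])

```text
clock: 50.98
position: [0.3969, -0.2045, 0.2631]
ee_rot: [0.079, 0.984, 0.025, 0.159]
contact_force: [-0.3, -0.5, 0.0]
width: 0.0297
gripper_force: 0.0
```

Run:
```python
from h import *
s=manip.get_state();print(s["clock"],s["position"],s["ee_rot"]); C,w=shot("wrist","w20"); analyse(C,w); S,im=shot("scene","s10")
T,t=shot("top","t10"); d=cv2.absdiff(t,cv2.imread("pics/top0.png")).max(2)
print("box",d[167:181,393:407].mean(),"can",d[150:166,427:443].mean(),"cup",d[222:247,250:280].mean())
```

```text
50.975 [ 0.39688388 -0.20448051  0.26311707] [0.07894131 0.9838422  0.02544538 0.15866738]
wood [328. 126.] [265  87 128  82] [ 549.2 -252.4  109.2  177.8    7.3]
brass [378.9  89.7] [ 8  7 40] top [ 595.5 -312.5]
brass [313.   91.9] [ 7  7 39] top [ 584.1 -221.8]
brass [347.2  90.6] [ 7  6 37] top [ 590.1 -267.9]
brass [289.6 132.9] [ 7  7 33] top [ 528.1 -192.6]
box 3.066326530612245 can 3.046875 cup 12.984
```

Both stones are at heights that put the feet on the cup floor (about 0.14 m). All four pucks are upright and evenly spaced in the tray, and the gem box and film canister are unmoved. Handing in.

```bash
python3 -c "
from rig import job; print(job.sign_off())"
```

```text
the job is handed in; nothing more can be done
None
```

I handed in the job at about 51 s of robot time. The large puck is in large cell 1, the three small pucks are in small cells 2–4, and both dop sticks stand in the cup. The gem box and film canister were not touched. The last reading put the tray about 1 cm from where it was, which I did not check further.

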